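Hang the cup hooks back inside the child-locked cupboard

ROBOT

A 6-joint arm with a two-finger parallel gripper is mounted at the origin on the work surface. World frame = base frame: x ahead of the robot, y to its left, z up, the work surface at z = 0. Lengths are in m, angles in degrees, forces in N, time in s.
With the tool pointing down it reaches from about 0.4 to 0.825 m from the base axis. Payload 7 kg.
Tool frame: the origin (TCP) lies on the centre line of the jaws, within the pads' length; the fingertips stand 19 mm ahead of it and the grasp point (between the pads) is the TCP; z points along the fingers, y is the line along which they close (so a half turn about z gives the same grasp; the last joint's range is limited). The gripper opens to 88 mm and grips with 3 to 60 N. Pads are 19 mm wide; open, the fingers measure 130 mm over their backs; the gripper's body (78 mm by 193 mm) begins 47 mm behind the grasp point.
Start: joints at [82.741, 20.546, 0.682, 0, -70.136, -16.507], TCP at [0.272, 0.618, 0.246] pointing down, gripper open.
Joint ranges: [-176.03, 176.03], [-82.01, 121.73], [-58.28, 71.71], [-173.87, 95.51], [-174.79, -0.11], [-173.66, 173.66]. Speed limits (degrees/s): [136.94, 136.94, 172.46, 180, 180, 180].

INTERFACE

Orientations are given as [roll, pitch, yaw] about the fixed x, y, z axes, in that order (R = Rz(yaw) Ry(pitch) Rx(roll)).
In Python, from plant import get_state, capture, close_job gives the robot as it stands.
- The arm moves only by the tool apply_moves, never from a script. Its argument "targets" is a list of rows, each a list of 7 numbers: the opening, from 0 (shut) to 1 (fully open), then the shift along the tool's x, y, z normalised to -1 to 1, where 1 is 1000 mm, then the turn, a rotation vector about the tool's x, y, z normalised to -1 to 1, where 1 is 90 degrees. In form: [[claw, tx, ty, tz, ax, ay, az], ...]. A call has 1 to 20 rows; each row shifts and turns the commanded pose from where the row before left it, along the tool's axes as they then stand; what a row does not reach is not made up. A row lasts 1/12 s, in which the tool goes at most 41.7 mm and 7.16 degrees, less where a joint would pass 70% of its speed; a pose out of reach is approached as far as the arm can. A call with a number of a shift or a turn outside -1 to 1 is refused whole. A call with a gripper value outside its range is refused whole. The fingers move at their own pace and stop on an object; "newtons" is the grip in N (left out, the last holds). Time passes only in rows, so rows that do not move let the fingers close. It gives the time, the measured TCP pose, the force, the opening and the grip force at its end, in the units of the state.
- get_state(): the state, without advancing time (a new reading comes with each control period).
- capture(name): name is "scene" or "top" or "wrist"; returns a dict with "frame" (480x640x3 uint8, red, green, blue), "range_z" (480x640 float32, m along the optical axis (not along the pixel's ray), 0 where there is no reading), "camera_matrix" (3x3 intrinsics, pixels), "T" (4x4, takes a point from camera to world coordinates). Camera axes: x right, y down, z forward; pixel columns grow to the right and rows downward; lengths in m; the calibration is good to about 2 mm. A picture is of the moment at which its call begins.
- close_job(): hands the job in; it is judged then, once.
The state is a dict: "time_s": time; "joints": joint angles; "qd": joint speeds; "joint_torque": joint torques, N m; "tcp_pos": TCP position; "eef_rot": TCP orientation; "contact_force": force on the tool from outside, world axes, zero at the start; "moment": the same for the moment, N m; "gripper_width": finger opening in m; "gripper_force": force on a finger pad.
Only numpy, scipy, OpenCV 4.12 (cv2) and the standard library are available. Lean on these libraries where they do the work, as an engineer would, in place of code of your own. Each camera call takes 0.05 s, during which the arm holds its last target. There are 200 camera calls.

TASK

First stand whatever is in the way of the little cupboard's door (a cup, a tin, or both) upright on the flat wooden board. Then pull the door ajar until its child-safety catch stops it, press the catch down through the gap while pulling the door wide open (nearly square to the cupboard), hang every cup-hook hanger astride the rail on the inside of the door, and push the door fully shut with the hangers still on the rail. Leave everything else on the counter where it is.

Things in the scene. Friction and masses are not known exactly. Their poses are not given: they have to be found in the camera images.
- door (a joint): swing of the cupboard's door about its upright hinge, rad: 0 shut, grows as it opens away from the cupboard, 1.75 at most; it stays where it is left (friction 0.15 N m). The child-safety catch stops it at about 0.22 until the catch is pressed
- door_hinge (a point): point on the door's hinge line, level with the door's top (240 mm above the counter). Frame turns with the door, clockwise from above as it opens: z up, -y along the door from hinge to free edge (280 mm), x from the outer face (x = 0) through the 16 mm thick door into the cupboard
- cupboard: fixed wooden cupboard behind the door, 170 deep x 280 wide x 240 mm high, origin at the middle of its underside, z up, its front faces -x. Its top board does not cover the door: once the door is ajar, the gap behind the door is open from above
- knob (a point): round brass door knob, 28 mm across, 18 mm thick, on the outer face; point: its centre, 31 mm in front of the face, 255 mm from the hinge and 28 mm below the door's top; axes as door_hinge
- catch (a joint): how far the spring catch is pushed down, m: 0 at rest, 0.020 at most; 12 mm or more frees the door. Spring 2 N at rest, 250 N/m more (5 N at 12 mm). Hold it down until the door has passed 0.4 rad. When the door is pushed shut, the barb ducks under the lip by itself, against some newtons
- catch_top (a point): white plastic tongue, 24 mm wide, on the door's inner face, reaching 70 mm inwards, hidden while the door is shut; its barbed end hooks behind a lip under the top board. Point: on its flat top, 24 mm inside the inner face, 205 mm from the hinge, 25 mm below the door's top; pressed from above through the gap of the ajar door (45 mm wide here at 0.22 rad). Axes as door_hinge
- rail_mid (a point): middle of the steel rail on the door's inner face: round bar of 12 mm diameter, 160 mm long, between two end brackets; its axis is 60 mm from the inner face and 155 mm above the counter; the bar runs along y of this frame (axes as door_hinge), free from y = -75 to +75 mm
- cup_mid (a point): white handleless ceramic cup, 62 mm wide at the rim, 66 mm high, 5 mm wall, 220 g, standing; point: its centre, half-way up; z up. May be absent
- tin_mid (a point): lidded aluminium tin, 62 mm wide, 64 mm high, 250 g, standing; point: its centre, half-way up; z up. May be absent
- board_top (a point): flat dark wooden board fixed to the counter, 170 x 260 mm, 4 mm thick; point: centre of its top; x along its 170 mm, y along its 260 mm, z up
- hanger0_mid (a point): cup-hook hanger, 80 x 30 x 96 mm, 160 g: upside-down V of steel strip (legs 25 deg from vertical, outward hook feet), upright dark wood grip tab on top, 10 x 30 x 34 mm; starts on its feet. Point: its centre, 48 mm above the feet, 31 mm below the tab's centre. z up; y along its 30 mm width, the way the bar runs through the V; tab is 10 mm thick along x. Hung, point is 1 to 4 mm above the bar's axis
- hanger1_mid (a point): cup-hook hanger, 80 x 30 x 96 mm, 160 g: upside-down V of steel strip (legs 25 deg from vertical, outward hook feet), upright dark wood grip tab on top, 10 x 30 x 34 mm; starts on its feet. Point: its centre, 48 mm above the feet, 31 mm below the tab's centre. z up; y along its 30 mm width, the way the bar runs through the V; tab is 10 mm thick along x. Hung, point is 1 to 4 mm above the bar's axis
- hanger2_mid (a point): cup-hook hanger, 80 x 30 x 96 mm, 160 g: upside-down V of steel strip (legs 25 deg from vertical, outward hook feet), upright dark wood grip tab on top, 10 x 30 x 34 mm; starts on its feet. Point: its centre, 48 mm above the feet, 31 mm below the tab's centre. z up; y along its 30 mm width, the way the bar runs through the V; tab is 10 mm thick along x. Hung, point is 1 to 4 mm above the bar's axis
- plant: small succulent in a black pot, 90 mm wide, 75 mm high; stays where it is; origin at the middle of its underside
- sugarjar: white ceramic jar, 68 mm wide, 110 mm high; stays where it is; origin at the middle of its underside
- coffeejar: amber glass jar, 72 mm wide, 130 mm high; stays where it is; origin at the middle of its underside
- tamper: steel coffee tamper with a wooden grip, 58 mm wide, 83 mm high; stays where it is; origin at the middle of its underside
Things that resemble listed ones, but are neither listed nor needed, are in the scene too. Leave any blue look-alike of the part that bears hanger2_mid alone. What is shaped like the part that bears hanger0_mid but red is not meant.

How it is judged:
By the outcome, as a careful person would: the job done as asked, in the order asked, and still so for the second after the job is handed in, with the robot touching nothing.
Of cup, tin only 1 to 2 are there at a start; the rules pass over those that are not, and their reading is None.
Of hanger0, hanger1, hanger2 only 2 to 3 are there at a start; the rules pass over those that are not, and their reading is None.
At some moment in a run one of cup, tin may be knocked a few centimetres aside while the robot is not near it.
It also fails if it takes over 210 s, if anything falls off the work surface, if the arm or the gripper's body presses on something with over 40 N, if the wrist force passes 120 N, or if a joint passes its speed limit or range.

## Working session

There is one attempt and no reset: what is moved stays moved. The work goes in short steps, Python scripts to look and compute and a tool call to move; the robot and the scene stay as the last step left them, time stands still between calls to the robot, and variables do not carry over. Pictures are saved under pics/ and viewed, at most 14 in all, crops included, and the job is handed in when it is done.

Besides the shell and the picture viewer there is one more tool, called after "Request:" by a JSON object that holds its "name" and its "arguments". apply_moves: Moves the arm, as the interface text tells. Scaled input: -1 to 1 covers 1000 mm each way for a shift and 90 degrees each way for a turn. Its arguments: {"type":"object","properties":{"targets":{"type":"array","items":{"type":"array","items":{"type":"number"}}},"newtons":{"type":"number"}},"required":["targets"]}

```bash
ls; mkdir -p pics; python3 - <<'E'
from plant import *
import cv2,pickle
s=get_state();print(s)
for n in("scene","top"):
    d=capture(n);pickle.dump(d,open(n+".pkl","wb"));cv2.imwrite(f"pics/{n}0.png",d["frame"][:,:,::-1]);print(n,d["T"].round(3).tolist(),d["camera_matrix"].tolist())
E
```

```text
pics
{'time_s': 0.0, 'joints': array([ 8.27413103e+01,  2.05927448e+01,  6.31092148e-01, -2.10366097e-02,
       -7.01353291e+01, -1.65070435e+01]), 'qd': array([-0.0387062 ,  0.04223761,  0.02604116,  0.05581373,  0.09858498,
       -0.0706911 ]), 'joint_torque': array([ 4.60474203e-04, -5.82712519e+01,  2.93043101e+01,  6.99726105e+00,
        6.83893843e-03, -1.48835288e-04]), 'tcp_pos': array([0.27185161, 0.61731135, 0.24458463]), 'eef_rot': array([ 1.79901396e+02, -8.59826523e-03, -2.37728908e+01]), 'contact_force': array([-1.44080894, -0.33241105,  0.03235403]), 'moment': array([-0.01114105, -0.08864958, -0.00504139]), 'gripper_force': 0.0, 'gripper_width': 0.08780446261291884}
scene [[-0.822, 0.497, -0.277, 0.855], [0.569, 0.712, -0.412, 0.628], [-0.008, -0.496, -0.868, 1.189], [0.0, 0.0, 0.0, 1.0]] [[469.0805710193538, 0.0, 320.1493491106872], [0.0, 469.0805710193538, 247.28244263465547], [0.0, 0.0, 1.0]]
top [[0.02, -0.999, 0.047, 0.477], [-1.0, -0.021, -0.018, 0.13], [0.019, -0.046, -0.999, 1.317], [0.0, 0.0, 0.0, 1.0]] [[523.6921056383036, 0.0, 321.8056349923571], [0.0, 523.6921056383036, 247.02716508895423], [0.0, 0.0, 1.0]]
```

View pics/scene0.png

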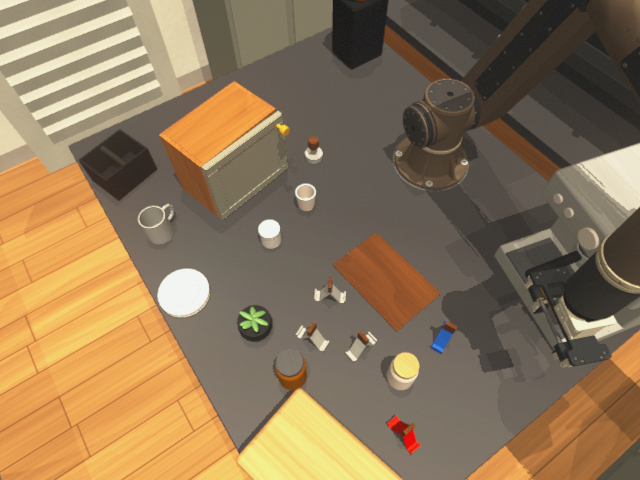

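View pics/top0.png

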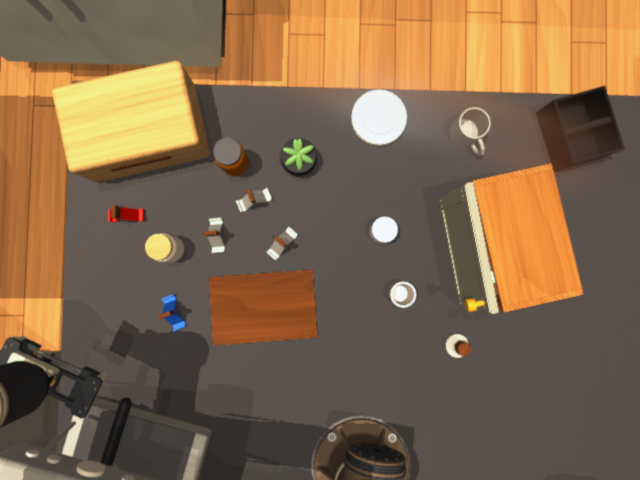

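```bash
cat > h.py <<'E'
import numpy as np,cv2,pickle
from plant import *
from scipy.spatial.transform import Rotation as R
def cloud(d):
    v,u=np.mgrid[:480,:640];z=d["range_z"];K=d["camera_matrix"]
    p=np.stack([(u-K[0,2])*z/K[0,0],(v-K[1,2])*z/K[1,1],z],-1)
    return p@d["T"][:3,:3].T+d["T"][:3,3]
def pix(d,p):
    q=(np.asarray(p)-d["T"][:3,3])@d["T"][:3,:3];q=q@d["camera_matrix"].T
    return q[...,:2]/q[...,2:]
def snap(n,name=None):
    d=capture(n)
    if name: cv2.imwrite(f"pics/{name}.png",d["frame"][:,:,::-1])
    return d
def rect(xy):
    (c,s,a)=cv2.minAreaRect((np.asarray(xy)*1000).astype(np.float32))
    return np.round(c,1),np.round(s,1),round(a,1)
E
python3 - <<'E'
from h import *
for n in("top","scene"):
    d=pickle.load(open(n+".pkl","rb"));P=cloud(d)
    t=pickle.load(open("top.pkl","rb"));PT=cloud(t)
    print(n)
    def near(c,r,z0,z1=9):
        m=(np.hypot(P[...,0]-c[0],P[...,1]-c[1])<r)&(P[...,2]>z0)&(P[...,2]<z1)
        return P[m]
    for k,(u,v) in dict(cup=(403,294),tin=(385,230),tamper=(460,347),plant=(298,154),coffee=(231,155),sugar=(163,247)).items():
        c=PT[v,u];q=near(c,.05,.02);top=q[:,2].max() if len(q) else 0
        q2=near(c,.06,top-.008);print(k,len(q),round(top,3),rect(q2[:,:2]))
    for u,v in((254,199),(215,235),(282,243)):
        c=PT[v,u];q=near(c,.055,.012);tb=near(c,.055,.07);print("hanger",c.round(3),len(q),q[:,2].max().round(3),rect(q[:,:2]),len(tb),tb[:,:2].mean(0).round(4),rect(tb[:,:2]),[near(c,.055,a,a+.02)[:,:2].mean(0).round(3).tolist() for a in(.005,.03,.05,.07)])
    m=(abs(P[...,2]-.24)<.006)&(P[...,1]<0);q=P[m];print("cup top",len(q),q[:,2].mean(),rect(q[:,:2]),cv2.boxPoints(cv2.minAreaRect((q[:,:2]*1000).astype(np.float32))).round(0).tolist())
b=cv2.inRange(cv2.cvtColor(t["frame"][:,:,::-1].copy(),cv2.COLOR_BGR2HSV),(0,100,40),(15,255,140))
m=(b>0)&(abs(PT[...,2]-.004)<.006)&(PT[...,0]>.2);m[:, :200]=0;m[:,330:]=0;m[:255]=0;m[355:]=0
q=PT[m];print("board",len(q),q[:,2].mean(),rect(q[:,:2]))
E
```

```text
top
cup 306 0.072 (array([425.7, -87.2]), array([59.9, 58.9]), 65.2)
tin 545 0.072 (array([580.5, -41. ]), array([59.8, 58.6]), 4.8)
tamper 413 0.091 (array([ 301.6, -229.7]), array([28.2, 30.7]), 0.8)
plant 1075 0.089 (array([765.6, 172.3]), array([52.2, 43.8]), 53.4)
coffee 982 0.137 (array([746.2, 331.4]), array([59.8, 61.5]), 53.7)
sugar 856 0.116 (array([526.3, 485.5]), array([58. , 57.5]), 5.8)
hanger [0.648 0.274 0.056] 317 0.103 (array([651.5, 280.2]), array([31.4, 83.5]), 24.5) 67 [0.6503 0.279 ] (array([651.3, 279.8]), array([30.6, 10.2]), 25.8) [[0.651, 0.278], [0.652, 0.278], [0.649, 0.277], [0.643, 0.274]]
hanger [0.557 0.36  0.081] 324 0.101 (array([561.2, 370.2]), array([84.4, 30.9]), 6.6) 71 [0.5606 0.3686] (array([561.1, 370.2]), array([10.2, 30.1]), 6.1) [[0.559, 0.367], [0.558, 0.369], [0.557, 0.367], [0.559, 0.363]]
hanger [0.541 0.201 0.094] 305 0.101 (array([544.7, 207.3]), array([30.3, 83.6]), 49.9) 57 [0.5445 0.2072] (array([544.6, 207.4]), array([29.7,  9.6]), 51.4) [[0.544, 0.207], [0.544, 0.208], [0.542, 0.206], [0.535, 0.197]]
cup top 12416 0.2401233393778
[... 736 characters left out ...]
, [0.654, 0.287]]
hanger [0.557 0.36  0.081] 322 0.099 (array([560.3, 372.6]), array([85. , 30.7]), 6.1) 88 [0.562  0.3738] (array([560.7, 373. ]), array([11., 30.]), 6.3) [[0.566, 0.373], [0.57, 0.374], [0.565, 0.375], [0.564, 0.376]]
hanger [0.541 0.201 0.094] 267 0.102 (array([544.5, 210.7]), array([33. , 82.7]), 52.3) 58 [0.5465 0.213 ] (array([544.8, 211. ]), array([28.4,  9.7]), 47.6) [[0.544, 0.209], [0.544, 0.211], [0.547, 0.216], [0.552, 0.219]]
cup top 5677 0.23971858566807364 (array([ 223.8, -232.6]), array([880. , 512.1]), 15.3) [[-268.0, -102.0], [-133.0, -596.0], [716.0, -363.0], [581.0, 131.0]]
board 1612 0.003965804263285296 (array([385.6, 251.1]), array([171.9, 262.5]), 5.2)
```

```bash
python3 - <<'E'
from h import *
d=pickle.load(open("top.pkl","rb"))["frame"][:,:,::-1]
a=cv2.resize(d[170:330,430:600],None,fx=3.5,fy=3.5,interpolation=cv2.INTER_CUBIC);cv2.imwrite("pics/c1.png",a)
E
```

```text
(no output)
```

View pics/c1.png

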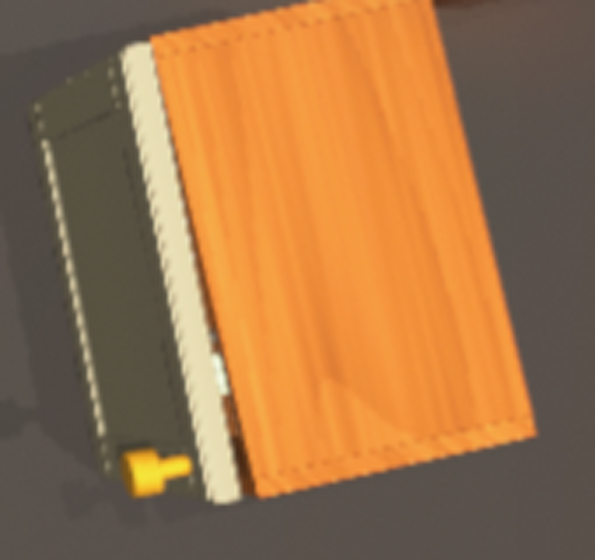

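```bash
cat >> h.py <<'E'
def onplane(d,uv,z):
    uv=np.asarray(uv,float);K=d["camera_matrix"]
    r=np.c_[(uv-[K[0,2],K[1,2]])/[K[0,0],K[1,1]],np.ones(len(uv))]@d["T"][:3,:3].T
    o=d["T"][:3,3];return o+r*((z-o[2])/r[:,2])[:,None]
E
python3 - <<'E'
from h import *
d=pickle.load(open("top.pkl","rb"))
uv=np.array([(124,48),(152,38),(210,503),(240,497),(432,0),(537,435),(262,497),(220,375)])/3.5+[429.6,169.6]
print((onplane(d,uv,.24)*1000).round(0)[:,:2])
P=cloud(d)
# door top & cupboard top with colour
f=d["frame"].astype(int);m=(abs(P[...,2]-.24)<.005);m[:150]=0;m[330:]=0;m[:,:430]=0
w=m&(f[...,2]>130);o=m&(f[...,2]<110)&(f[...,0]>150)
for k in(w,o):
    q=P[k][:,:2]*1000;print(k.sum(),rect(q/1000),cv2.boxPoints(cv2.minAreaRect(q.astype(np.float32))).round(0).tolist())
E
```

```text
[[ 666. -185.]
 [ 672. -201.]
 [ 397. -238.]
 [ 401. -255.]
 [ 699. -370.]
 [ 441. -432.]
 [ 402. -268.]
 [ 473. -243.]]
1151 (array([ 533. , -218.5]), array([274.8,  20.8]), 11.7) [[396.0, -236.0], [401.0, -257.0], [670.0, -201.0], [665.0, -180.0]]
10752 (array([ 555.9, -315.6]), array([280.7, 172.8]), 13.7) [[399.0, -265.0], [440.0, -433.0], [713.0, -366.0], [672.0, -198.0]]
```

Request:
{"name": "apply_moves", "arguments": {"targets": [[1, 0, 0, 0, 0, 0, 0.0736], [1, 0, 0, 0, 0, 0, 0.0736], [1, 0, 0, 0, 0, 0, 0.0736], [1, 0, 0, 0, 0, 0, 0.0736], [1, 0, 0, 0, 0, 0, 0.0736], [1, 0, 0, 0, 0, 0, 0.0736], [1, 0, 0, 0, 0, 0, 0.0736], [1, 0, 0, 0, 0, 0, 0.0736], [1, 0, 0, 0, 0, 0, 0.0736], [1, 0, 0, 0, 0, 0, 0.0736], [1, 0, 0, 0, 0, 0, 0]], "newtons": 20}}

```text
time_s: 1.02
tcp_pos: [0.2719, 0.6175, 0.245]
eef_rot: [180.0, -0.1, -90.3]
contact_force: [0.2, -0.3, -0.1]
gripper_width: 0.0874
gripper_force: 0.0
```

Request:
{"name": "apply_moves", "arguments": {"targets": [[1, 0.0352, -0.0077, 0, 0, 0, 0], [1, 0.0352, -0.0077, 0, 0, 0, 0], [1, 0.0352, -0.0077, 0, 0, 0, 0], [1, 0.0352, -0.0077, 0, 0, 0, 0], [1, 0.0352, -0.0077, 0, 0, 0, 0], [1, 0.0352, -0.0077, 0, 0, 0, 0], [1, 0.0352, -0.0077, 0, 0, 0, 0], [1, 0.0352, -0.0077, 0, 0, 0, 0], [1, 0.0352, -0.0077, 0, 0, 0, 0], [1, 0.0352, -0.0077, 0, 0, 0, 0], [1, 0.0352, -0.0077, 0, 0, 0, 0], [1, 0.0352, -0.0077, 0, 0, 0, 0], [1, 0.0352, -0.0077, 0, 0, 0, 0], [1, 0.0352, -0.0077, 0, 0, 0, 0], [1, 0.0352, -0.0077, 0, 0, 0, 0], [1, 0.0352, -0.0077, 0, 0, 0, 0], [1, 0.0352, -0.0077, 0, 0, 0, 0], [1, 0.0352, -0.0077, 0, 0, 0, 0], [1, 0.0352, -0.0077, 0, 0, 0, 0], [1, 0.0352, -0.0077, 0, 0, 0, 0]]}}

```text
time_s: 2.68
tcp_pos: [0.4258, -0.0882, 0.2458]
eef_rot: [-180.0, 0.0, -89.7]
contact_force: [0.6, 0.5, 0.1]
gripper_width: 0.0878
gripper_force: 0.0
```

```bash
cat >> h.py <<'E'
def blob(P,c,r,z0,z1=9):
    m=(np.hypot(P[...,0]-c[0],P[...,1]-c[1])<r)&(P[...,2]>z0)&(P[...,2]<z1)
    return P[m]
E
python3 - <<'E'
from h import *
s=get_state();print(s["joints"].round(1))
d=snap("wrist","w1");P=cloud(d);print(d["T"].round(3))
for c in((.4255,-.086),(.58,-.04)):
    q=blob(P,c,.05,.06)
    if len(q): print(len(q),q[:,2].max(),rect(q[:,:2]))
d=snap("top");P=cloud(d)
for c in((.4255,-.086),(.58,-.04)):
    q=blob(P,c,.06,.06,.09)
    if len(q): print(len(q),q[:,2].max(),rect(q[:,:2]))
E
```

```text
[ 14.5  -2.9 -27.8  -0.  -65.1 -14.2]
[[-1.    -0.004 -0.001  0.425]
 [-0.004  0.952  0.305 -0.172]
 [-0.     0.305 -0.952  0.385]
 [ 0.     0.     0.     1.   ]]
48540 0.34408422031967256 (array([425. , -90.9]), array([98.5, 62.1]), 0.2)
2580 0.06597920388562795 (array([580.9, -43.7]), array([61.4, 60.7]), 67.0)
61 0.0718092480761674 (array([442.3, -78.2]), array([20.9, 54.4]), 25.1)
488 0.07177134564707766 (array([580.6, -41.2]), array([60.5, 58.6]), 1.4)
```

View pics/w1.png

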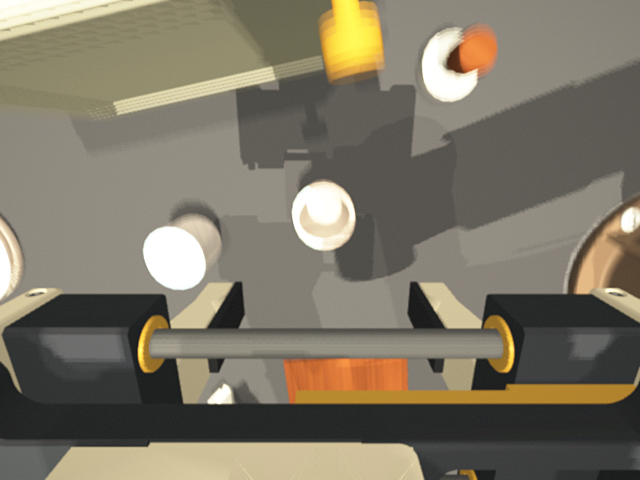

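```bash
python3 - <<'E'
from h import *
d=capture("wrist");P=cloud(d)
q=blob(P,(.4255,-.086),.045,.06,.08);print(len(q),q[:,2].max(),rect(q[:,:2]))
q=blob(P,(.411,-.203),.04,.19,.26);print(len(q),q[:,2].max(),rect(q[:,:2]))
q=blob(P,(.3,-.229),.04,.06,.12);print(len(q),q[:,2].max(),rect(q[:,:2]))
E
```

```text
967 0.067813575030853 (array([426. , -89.7]), array([60.2, 60.3]), 27.3)
4412 0.2276082757623072 (array([ 418.6, -215.8]), array([43.3, 40.5]), 5.2)
1742 0.0862283864471286 (array([ 301.5, -232.3]), array([32.5, 32.9]), 18.6)
```

Request:
{"name": "apply_moves", "arguments": {"targets": [[1, 0, 0, 0.03, 0, 0, 0], [1, 0, 0, 0.03, 0, 0, 0], [1, 0, 0, 0.03, 0, 0, 0], [1, 0, 0, 0.03, 0, 0, 0], [1, 0, 0, 0.03, 0, 0, 0], [1, 0, 0, 0.03, 0, 0, 0], [1, 0, 0, 0.024, 0, 0, 0], [1, 0, 0, 0, 0, 0, 0], [0.5, 0, 0, 0, 0, 0, 0], [0.5, 0, 0, 0, 0, 0, 0], [0.5, 0, 0, 0, 0, 0, 0], [0.5, 0, 0, 0, 0, 0, 0], [0.5, 0, 0, 0, 0, 0, 0], [0.5, 0, 0, 0, 0, 0, 0], [0.5, 0, 0, 0, 0, 0, 0], [0.5, 0, 0, 0, 0, 0, 0]], "newtons": 15}}

```text
time_s: 4.17
tcp_pos: [0.4271, -0.0861, 0.0427]
eef_rot: [-179.9, 0.0, -90.0]
contact_force: [-1.1, 0.3, 8.9]
gripper_width: 0.0596
gripper_force: 15.0
```

Request:
{"name": "apply_moves", "arguments": {"targets": [[0.5, 0, 0, -0.02, 0, 0, 0], [0.5, 0, 0, -0.03, 0, 0, 0], [0.5, 0, 0, -0.03, 0, 0, 0], [0.5, -0.0277, 0.0036, -0.02, 0, 0, 0], [0.5, -0.0277, 0.0036, 0, 0, 0, 0], [0.5, -0.0277, 0.0036, 0, 0, 0, 0], [0.5, -0.0277, 0.0036, 0, 0, 0, 0], [0.5, -0.0277, 0.0036, 0, 0, 0, 0], [0.5, -0.0277, 0.0036, 0, 0, 0, 0], [0.5, -0.0277, 0.0036, 0, 0, 0, 0], [0.5, -0.0277, 0.0036, 0, 0, 0, 0], [0.5, -0.0277, 0.0036, 0, 0, 0, 0], [0.5, -0.0277, 0.0036, 0, 0, 0, 0], [0.5, 0, 0, 0, 0, 0, 0], [0.5, 0, 0, 0.03, 0, 0, 0], [0.5, 0, 0, 0.03, 0, 0, 0], [0.5, 0, 0, 0.02, 0, 0, 0], [0.5, 0, 0, 0.007, 0, 0, 0], [0.5, 0, 0, 0, 0, 0, 0]]}}

```text
time_s: 5.75
tcp_pos: [0.3891, 0.1895, 0.0532]
eef_rot: [179.9, -0.2, -90.0]
contact_force: [0.0, 0.2, -1.5]
gripper_width: 0.0597
gripper_force: 15.0
```

Request:
{"name": "apply_moves", "arguments": {"targets": [[0.5, 0, 0, 0.003, 0, 0, 0], [0.5, 0, 0, 0.002, 0, 0, 0], [0.5, 0, 0, 0.001, 0, 0, 0], [0.5, 0, 0, 0, 0, 0, 0], [0.5, 0, 0, 0, 0, 0, 0]]}}

```text
time_s: 6.17
tcp_pos: [0.3903, 0.191, 0.0492]
eef_rot: [-180.0, 0.1, -90.0]
contact_force: [-0.1, 0.7, -1.5]
gripper_width: 0.0596
gripper_force: 15.0
```

Request:
{"name": "apply_moves", "arguments": {"targets": [[0.5, 0, 0, 0.0015, 0, 0, 0], [0.5, 0, 0, 0.001, 0, 0, 0], [0.5, 0, 0, 0, 0, 0, 0], [0.5, 0, 0, 0, 0, 0, 0]]}}

```text
time_s: 6.5
tcp_pos: [0.3905, 0.1908, 0.0468]
eef_rot: [-179.9, 0.0, -90.0]
contact_force: [-1.0, -3.3, 7.3]
gripper_width: 0.0596
gripper_force: 15.0
```

Request:
{"name": "apply_moves", "arguments": {"targets": [[1, 0, 0, 0, 0, 0, 0], [1, 0, 0, 0, 0, 0, 0], [1, 0, 0, 0, 0, 0, 0], [1, 0, 0, 0, 0, 0, 0], [1, 0, 0, 0, 0, 0, 0], [1, 0, 0, -0.02, 0, 0, 0], [1, 0, 0, -0.03, 0, 0, 0], [1, 0, 0, -0.03, 0, 0, 0], [1, 0, 0, -0.03, 0, 0, 0], [1, 0, 0, -0.03, 0, 0, 0], [1, 0.0292, -0.02375, 0, 0, 0, 0], [1, 0.0292, -0.02375, 0, 0, 0, 0], [1, 0.0292, -0.02375, 0, 0, 0, 0], [1, 0.0292, -0.02375, 0, 0, 0, 0], [1, 0.0292, -0.02375, 0, 0, 0, 0], [1, 0.0292, -0.02375, 0, 0, 0, 0], [1, 0.0292, -0.02375, 0, 0, 0, 0], [1, 0.0292, -0.02375, 0, 0, 0, 0], [1, 0, 0, 0, 0, 0, 0]]}}

```text
time_s: 8.08
tcp_pos: [0.5829, -0.0472, 0.1851]
eef_rot: [180.0, -0.1, -90.2]
contact_force: [1.1, 1.0, 0.3]
gripper_width: 0.0878
gripper_force: 0.0
```

```bash
python3 - <<'E'
from h import *
d=capture("wrist");P=cloud(d)
q=blob(P,(.58,-.042),.05,.055,.08);print(len(q),q[:,2].max(),rect(q[:,:2]))
d=capture("top");P=cloud(d)
for c in((.391,.191),(.58,-.042)):
    q=blob(P,c,.05,.05,.09);print(len(q),rect(q[:,:2]) if len(q) else 0)
E
```

```text
4141 0.06619594236267728 (array([581.2, -43.5]), array([61.3, 60.5]), 89.2)
123 (array([386.3, 199.1]), array([59.9, 38.8]), 12.1)
0 0
```

Request:
{"name": "apply_moves", "arguments": {"targets": [[1, 0, 0, 0.03, 0, 0, 0], [1, 0, 0, 0.03, 0, 0, 0], [1, 0, 0, 0.03, 0, 0, 0], [1, 0, 0, 0.03, 0, 0, 0], [1, 0, 0, 0.024, 0, 0, 0], [1, 0, 0, 0, 0, 0, 0], [0.5, 0, 0, 0, 0, 0, 0], [0.5, 0, 0, 0, 0, 0, 0], [0.5, 0, 0, 0, 0, 0, 0], [0.5, 0, 0, 0, 0, 0, 0], [0.5, 0, 0, 0, 0, 0, 0], [0.5, 0, 0, 0, 0, 0, 0], [0.5, 0, 0, 0, 0, 0, 0]]}}

```text
time_s: 9.27
tcp_pos: [0.5813, -0.0426, 0.0438]
eef_rot: [-179.8, 0.0, -90.0]
contact_force: [-1.4, 1.8, 7.2]
gripper_width: 0.0614
gripper_force: 15.0
```

Request:
{"name": "apply_moves", "arguments": {"targets": [[0.5, 0, 0, -0.03, 0, 0, 0], [0.5, 0, 0, -0.03, 0, 0, 0], [0.5, 0, 0, -0.03, 0, 0, 0], [0.5, 0, 0, -0.03, 0, 0, 0], [0.5, -0.0256, 0.01436, 0, 0, 0, 0], [0.5, -0.0256, 0.01436, 0, 0, 0, 0], [0.5, -0.0256, 0.01436, 0, 0, 0, 0], [0.5, -0.0256, 0.01436, 0, 0, 0, 0], [0.5, -0.0256, 0.01436, 0, 0, 0, 0], [0.5, -0.0256, 0.01436, 0, 0, 0, 0], [0.5, -0.0256, 0.01436, 0, 0, 0, 0], [0.5, -0.0256, 0.01436, 0, 0, 0, 0], [0.5, -0.0256, 0.01436, 0, 0, 0, 0], [0.5, -0.0256, 0.01436, 0, 0, 0, 0], [0.5, -0.0256, 0.01436, 0, 0, 0, 0], [0.5, -0.0256, 0.01436, 0, 0, 0, 0], [0.5, -0.0256, 0.01436, 0, 0, 0, 0], [0.5, -0.0256, 0.01436, 0, 0, 0, 0], [0.5, 0, 0, 0, 0, 0, 0], [0.5, 0, 0, 0, 0, 0, 0]]}}

```text
time_s: 10.93
tcp_pos: [0.3781, 0.3164, 0.1622]
eef_rot: [180.0, 0.0, -89.9]
contact_force: [0.6, -1.0, -1.5]
gripper_width: 0.0614
gripper_force: 15.0
```

Request:
{"name": "apply_moves", "arguments": {"targets": [[0.5, 0, 0, 0.03, 0, 0, 0], [0.5, 0, 0, 0.03, 0, 0, 0], [0.5, 0, 0, 0.03, 0, 0, 0], [0.5, 0, 0, 0.02, 0, 0, 0], [0.5, 0, 0, 0.003, 0, 0, 0], [0.5, 0, 0, 0.002, 0, 0, 0], [0.5, 0, 0, 0.0015, 0, 0, 0], [0.5, 0, 0, 0, 0, 0, 0], [0.5, 0, 0, 0, 0, 0, 0]]}}

```text
time_s: 11.68
tcp_pos: [0.379, 0.3139, 0.0464]
eef_rot: [180.0, -0.1, -90.1]
contact_force: [-1.6, -1.8, 3.4]
gripper_width: 0.0616
gripper_force: 15.0
```

Request:
{"name": "apply_moves", "arguments": {"targets": [[1, 0, 0, 0, 0, 0, 0], [1, 0, 0, 0, 0, 0, 0], [1, 0, 0, 0, 0, 0, 0], [1, 0, 0, 0, 0, 0, 0], [1, 0, 0, -0.03, 0, 0, 0], [1, 0, 0, -0.04, 0, 0, 0], [1, 0, 0, -0.04, 0, 0, 0], [1, 0, 0, -0.04, 0, 0, 0], [1, 0, 0, -0.04, 0, 0, 0], [1, 0, 0, -0.04, 0, 0, 0], [1, 0, 0, -0.04, 0, 0, 0]]}}

```text
time_s: 12.6
tcp_pos: [0.3787, 0.315, 0.318]
eef_rot: [-180.0, 0.0, -90.0]
contact_force: [1.1, 1.6, -0.1]
gripper_width: 0.0878
gripper_force: 0.0
```

Request:
{"name": "apply_moves", "arguments": {"targets": [[1, 0.036, -0.0022, 0, 0, 0, 0], [1, 0.036, -0.0022, 0, 0, 0, 0], [1, 0.036, -0.0022, 0, 0, 0, 0], [1, 0.036, -0.0022, 0, 0, 0, 0], [1, 0.036, -0.0022, 0, 0, 0, 0], [1, 0.036, -0.0022, 0, 0, 0, 0], [1, 0.036, -0.0022, 0, 0, 0, 0], [1, 0.036, -0.0022, 0, 0, 0, 0], [1, 0.036, -0.0022, 0, 0, 0, 0], [1, 0.036, -0.0022, 0, 0, 0, 0], [1, 0.036, -0.0022, 0, 0, 0, 0], [1, 0.036, -0.0022, 0, 0, 0, 0], [1, 0, 0, 0, 0, 0, -0.0633], [1, 0, 0, 0, 0, 0, -0.0633], [1, 0, 0, 0, 0, 0, 0]]}}

```text
time_s: 13.85
tcp_pos: [0.4051, -0.1175, 0.3155]
eef_rot: [180.0, 0.0, -78.5]
contact_force: [0.3, 0.5, 0.3]
gripper_width: 0.0877
gripper_force: 0.0
```

```bash
python3 - <<'E'
from h import *
d=snap("wrist","w2");P=cloud(d);f=d["frame"].astype(int)
m=(f[...,0]>150)&(f[...,2]<80)&(f[...,0]-f[...,2]>110)&(P[...,2]>.17)&(P[...,2]<.25)&(P[...,1]>-.3)
q=P[m];print(len(q),q[:,2].max(),rect(q[:,:2]),q[q[:,2]>.218].mean(0))
n=np.array([.198,-.98]);a=q[:,:2]@n;print(np.histogram(a,12))
d=capture("top");P=cloud(d)
for c in((.391,.191),(.379,.314)):
    q=blob(P,c,.05,.05,.09);print(len(q),rect(q[:,:2]) if len(q) else 0)
E
```

```text
4176 0.2424453177550361 (array([ 502.2, -217.5]), array([219.1,  75. ]), 11.4) [ 0.43819019 -0.24357059  0.23453798]
(array([ 380,  392,  347,  169,  173,  162,    0,    0,    0,  382,  974,
       1197]), array([0.27504623, 0.28129687, 0.28754752, 0.29379816, 0.3000488 ,
       0.30629944, 0.31255009, 0.31880073, 0.32505137, 0.33130202,
       0.33755266, 0.3438033 , 0.35005394]))
212 (array([388.5, 188.5]), array([58.7, 58.7]), 46.1)
545 (array([377.8, 313.8]), array([59.4, 59.4]), 1.1)
```

View pics/w2.png

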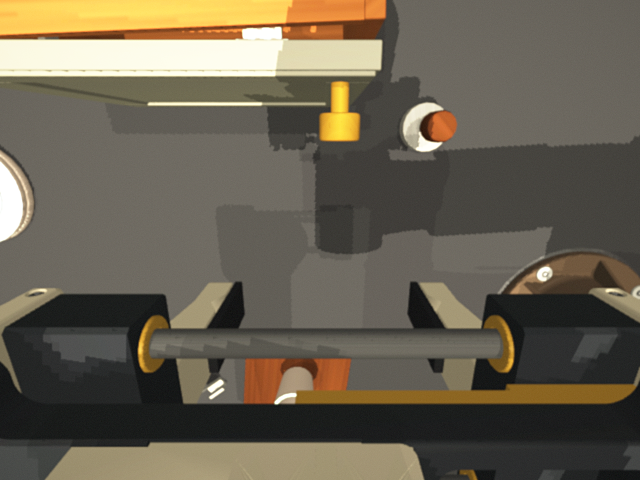

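```bash
python3 - <<'E'
from h import *
d=capture("wrist")
print(onplane(d,[(340,127),(340,97)],.224).round(4)); print(onplane(d,[(382,74),(20,74),(382,40),(262,40)],.24).round(4))
s=get_state();print(s["joints"].round(1),s["tcp_pos"])
E
```

```text
[[ 0.4117 -0.205   0.224 ]
 [ 0.4154 -0.2229  0.224 ]]
[[ 0.3942 -0.2382  0.24  ]
 [ 0.6025 -0.1971  0.24  ]
 [ 0.3985 -0.2553  0.24  ]
 [ 0.4656 -0.242   0.24  ]]
[ 11.   -6.9 -22.1  -0.  -74.8   0.2] [ 0.40530262 -0.11626703  0.3156046 ]
```

Request:
{"name": "apply_moves", "arguments": {"targets": [[1, 0.029, 0.0037, 0, 0, 0, 0], [1, 0.029, 0.0037, 0, 0, 0, 0], [1, 0.029, 0.0037, 0, 0, 0, 0], [1, 0, 0, 0.03, 0, 0, 0], [1, 0, 0, 0.03, 0, 0, 0], [1, 0, 0, 0.03, 0, 0, 0], [1, 0, 0, 0.0135, 0, 0, 0], [1, 0, 0, 0, 0, 0, 0], [0.2, 0, 0, 0, 0, 0, 0], [0.2, 0, 0, 0, 0, 0, 0], [0.2, 0, 0, 0, 0, 0, 0], [0.2, 0, 0, 0, 0, 0, 0], [0.2, 0, 0, 0, 0, 0, 0], [0.2, 0, 0, 0, 0, 0, 0], [0.2, 0, 0, 0, 0, 0, 0], [0.2, 0, 0, 0, 0, 0, 0], [0.2, 0, 0, 0, 0, 0, 0], [0.2, 0, 0, 0, 0, 0, 0]], "newtons": 20}}

```text
time_s: 15.5
tcp_pos: [0.4132, -0.2038, 0.2122]
eef_rot: [-179.8, -0.0, -78.6]
contact_force: [1.4, 0.1, -2.6]
gripper_width: 0.0273
gripper_force: 20.0
```

Request:
{"name": "apply_moves", "arguments": {"targets": [[0.2, -0.0082, -0.001, 0, 0, 0, 0.0204], [0.2, -0.0082, -0.001, 0, 0, 0, 0.0204], [0.2, -0.0082, -0.001, 0, 0, 0, 0.0204], [0.2, -0.0082, -0.001, 0, 0, 0, 0.0204], [0.2, -0.0082, -0.001, 0, 0, 0, 0.0204], [0.2, 0, 0, 0, 0, 0, 0], [0.2, 0, 0, 0, 0, 0, 0]]}}

```text
time_s: 16.08
tcp_pos: [0.4134, -0.162, 0.2122]
eef_rot: [-179.7, 0.0, -87.7]
contact_force: [9.4, -1.5, -7.3]
gripper_width: 0.0274
gripper_force: 20.0
```

Request:
{"name": "apply_moves", "arguments": {"targets": [[0.2, -0.005, -0.0006, 0, 0, 0, 0.012], [0.2, -0.003, -0.0004, 0, 0, 0, 0.008], [0.2, 0, 0, 0, 0, 0, 0], [0.2, 0, 0, 0, 0, 0, 0]]}}

```text
time_s: 16.42
tcp_pos: [0.4142, -0.1547, 0.2122]
eef_rot: [-179.8, -0.0, -89.6]
contact_force: [10.1, -3.7, -8.0]
gripper_width: 0.0272
gripper_force: 20.0
```

Request:
{"name": "apply_moves", "arguments": {"targets": [[0.2, -0.004, -0.0005, 0, 0, 0, 0.01], [0.2, -0.003, -0.0004, 0, 0, 0, 0.008], [0.2, 0, 0, 0, 0, 0, 0], [0.2, 0, 0, 0, 0, 0, 0]]}}

```text
time_s: 16.75
tcp_pos: [0.4143, -0.1506, 0.2126]
eef_rot: [-179.9, -0.3, -91.2]
contact_force: [9.4, -23.2, -10.2]
gripper_width: 0.0274
gripper_force: 19.8
```

Request:
{"name": "apply_moves", "arguments": {"targets": [[0.2, 0.004, 0, 0, 0, 0, 0], [0.2, 0, 0, 0, 0, 0, 0], [0.6, 0, 0, 0, 0, 0, 0], [0.6, 0, 0, 0, 0, 0, 0], [0.6, 0, 0, 0, 0, 0, 0], [0.6, 0, 0, -0.01, 0, 0, 0], [0.6, 0, 0, -0.03, 0, 0, 0], [0.6, 0, 0, -0.03, 0, 0, 0], [0.6, 0, 0, -0.03, 0, 0, 0], [0, -0.03, 0, 0, 0, 0, 0], [0, -0.03, 0, 0, 0, 0, 0], [0, 0, 0, 0, 0, 0, 0], [0, 0, 0, 0, 0, 0, 0], [0, 0, 0, 0, 0, 0, 0], [0, 0, 0, 0, 0, 0, 0]]}}

```text
time_s: 18.0
tcp_pos: [0.4137, -0.0921, 0.3122]
eef_rot: [180.0, -0.0, -91.2]
contact_force: [0.1, 0.6, -0.1]
gripper_width: 0.0182
gripper_force: 0.0
```

```bash
python3 - <<'E'
from h import *
d=snap("wrist","w3");pickle.dump(d,open("w3.pkl","wb"));print(get_state()["tcp_pos"],get_state()["eef_rot"])
E
```

```text
[ 0.41373256 -0.09224419  0.31209864] [ 1.79978293e+02 -1.32041300e-02 -9.12531913e+01]
```

View pics/w3.png

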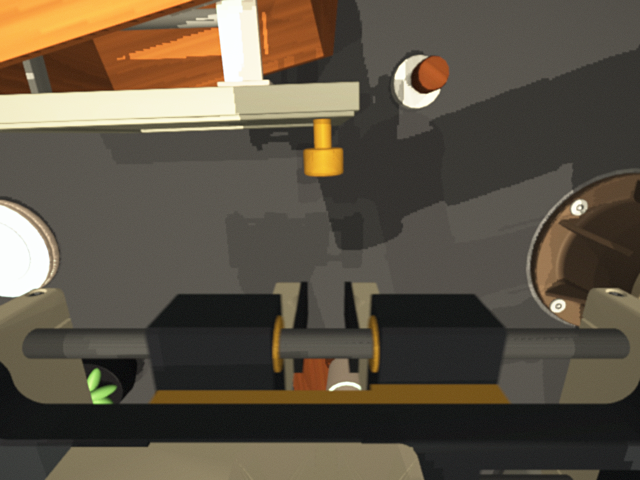

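```bash
cat >> h.py <<'E'
H=np.array([.667,-.183])
def door(th,along,inn): # th rad; along = distance from hinge, inn = inward from outer face (m)
    a=np.deg2rad(13.7)-th; y=np.array([np.cos(a),np.sin(a)]);x=np.array([y[1],-y[0]])
    return H-along*y+inn*x
def theta(p,along,inn): # p world xy
    r=np.asarray(p)-H; return np.deg2rad(193.7)-np.arctan2(inn,-0-along*-1)*0-(np.arctan2(r[1],r[0])%(2*np.pi))+ -np.arctan2(-inn,along)*-1
E
python3 - <<'E'
from h import *
d=pickle.load(open("w3.pkl","rb"))
e=onplane(d,[(358,112),(358,83),(10,126),(10,96)],.24);print(e.round(4))
print("angle",np.degrees(np.arctan2(e[2,1]-e[0,1],e[2,0]-e[0,0])))
print("tongue",onplane(d,[(220,80),(268,82),(218,40),(258,40),(238,10)],.215).round(4))
P=cloud(d);print(P[45,240],P[20,238],P[70,243])
for th in(.22,.235,.25): print(th,door(th,.28,0),door(th,.205,.04),np.degrees(np.deg2rad(13.7)-th))
E
```

```text
[[ 0.3911 -0.1881  0.24  ]
 [ 0.3913 -0.2039  0.24  ]
 [ 0.6011 -0.1848  0.24  ]
 [ 0.5959 -0.2014  0.24  ]]
angle 0.9181152620740214
tongue [[ 0.4786 -0.2109  0.215 ]
 [ 0.4475 -0.2091  0.215 ]
 [ 0.4771 -0.2338  0.215 ]
 [ 0.452  -0.2332  0.215 ]
 [ 0.4629 -0.2497  0.215 ]]
[ 0.46331824 -0.23042909  0.216132  ] [ 0.46314023 -0.24396987  0.21632657] [ 0.46320587 -0.21655414  0.21437491]
0.22 [ 0.38705113 -0.1883505 ] [ 0.46280179 -0.22691003] 1.094928507121889
0.235 [ 0.38700237 -0.18415083] [ 0.46216614 -0.22384223] 0.23549181442565512
0.25 [ 0.3870166  -0.17995089] [ 0.46157657 -0.22076524] -0.6239448782705805
```

Request:
{"name": "apply_moves", "arguments": {"targets": [[0, 0, 0, 0, 0, 0, -0.0245], [0, 0.0327, -0.0118, 0, 0, 0, 0], [0, 0.0327, -0.0118, 0, 0, 0, 0], [0, 0.0327, -0.0118, 0, 0, 0, 0], [0, 0.0326, -0.0118, 0, 0, 0, 0], [0, 0, 0, 0, 0, 0, 0], [0, 0, 0, 0.03, 0, 0, 0], [0, 0, 0, 0.03, 0, 0, 0], [0, 0, 0, 0.01, 0, 0, 0], [0, 0, 0, 0, 0, 0, 0], [0, 0, 0, 0, 0, 0, 0]]}}

```text
time_s: 18.97
tcp_pos: [0.4634, -0.2221, 0.2426]
eef_rot: [180.0, -0.0, -89.0]
contact_force: [0.4, -0.1, 1.0]
gripper_width: 0.0006
gripper_force: 0.0
```

Press down 25 mm in small steps.

Request:
{"name": "apply_moves", "arguments": {"targets": [[0, 0, 0, 0.006, 0, 0, 0], [0, 0, 0, 0.006, 0, 0, 0], [0, 0, 0, 0.006, 0, 0, 0], [0, 0, 0, 0.005, 0, 0, 0], [0, 0, 0, 0, 0, 0, 0], [0, 0, 0, 0, 0, 0, 0]]}}

```text
time_s: 19.47
tcp_pos: [0.4645, -0.2215, 0.2198]
eef_rot: [-179.9, -0.0, -89.0]
contact_force: [3.2, 0.2, 5.5]
gripper_width: 0.0008
gripper_force: 2.7
```

Request:
{"name": "apply_moves", "arguments": {"targets": [[0, -0.004, 0, 0.0015, 0, 0, 0], [0, -0.005, 0, 0, 0, 0, 0], [0, -0.0062, 0.0008, 0, 0, 0, 0.019], [0, -0.0062, 0.0008, 0, 0, 0, 0.019], [0, -0.0062, 0.0008, 0, 0, 0, 0.019], [0, -0.0062, 0.0008, 0, 0, 0, 0.019], [0, 0, 0, 0, 0, 0, 0]]}}

```text
time_s: 20.05
tcp_pos: [0.4612, -0.1871, 0.2185]
eef_rot: [-179.9, -0.0, -95.9]
contact_force: [0.8, 1.4, 5.4]
gripper_width: 0.0006
gripper_force: 2.8
```

Request:
{"name": "apply_moves", "arguments": {"targets": [[0, -0.008, 0.001, 0, 0, 0, 0.025], [0, -0.008, 0.001, 0, 0, 0, 0.025], [0, -0.008, 0.001, 0, 0, 0, 0.025], [0, -0.008, 0.001, 0, 0, 0, 0.025], [0, -0.0103, 0.0013, 0, 0, 0, 0.032], [0, -0.0103, 0.0013, 0, 0, 0, 0.032], [0, -0.0103, 0.0013, 0, 0, 0, 0.032], [0, 0, 0, 0, 0, 0, 0]]}}

```text
time_s: 20.72
tcp_pos: [0.4692, -0.1238, 0.2188]
eef_rot: [-179.8, 0.1, -113.6]
contact_force: [3.0, -0.8, 4.9]
gripper_width: 0.0005
gripper_force: 2.8
```

```bash
python3 - <<'E'
from h import *
d=snap("scene","s2")
cv2.imwrite("pics/s2c.png",cv2.resize(d["frame"][60:300,120:440,::-1],None,fx=2,fy=2))
E
```

```text
(no output)
```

View pics/s2c.png

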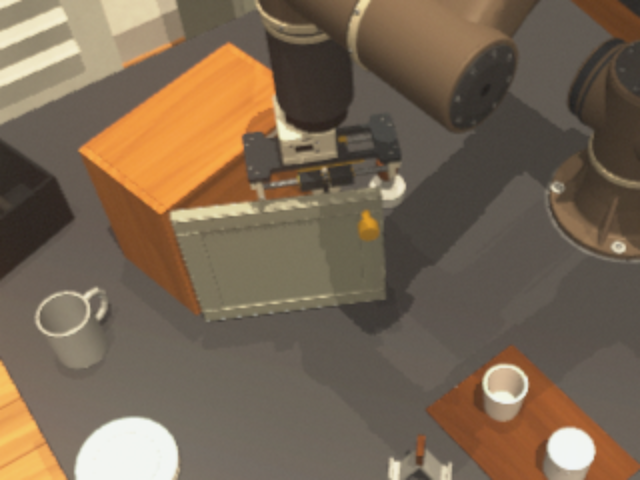

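Request:
{"name": "apply_moves", "arguments": {"targets": [[0, -0.0103, 0.0013, 0, 0, 0, 0.032], [0, -0.0103, 0.0013, 0, 0, 0, 0.032], [0, -0.0103, 0.0013, 0, 0, 0, 0.032], [0, -0.0103, 0.0013, 0, 0, 0, 0.032], [0, -0.0103, 0.0013, 0, 0, 0, 0.032], [0, -0.0103, 0.0013, 0, 0, 0, 0.032], [0, -0.0103, 0.0013, 0, 0, 0, 0.032], [0, -0.0103, 0.0013, 0, 0, 0, 0.032], [0, -0.0103, 0.0013, 0, 0, 0, 0.032], [0, -0.0103, 0.0013, 0, 0, 0, 0.032], [0, -0.0103, 0.0013, 0, 0, 0, 0.032], [0, -0.0103, 0.0013, 0, 0, 0, 0.032], [0, -0.0103, 0.0013, 0, 0, 0, 0.032], [0, -0.0103, 0.0013, 0, 0, 0, 0.032], [0, -0.0103, 0.0013, 0, 0, 0, 0.032], [0, -0.0103, 0.0013, 0, 0, 0, 0.032], [0, -0.0103, 0.0013, 0, 0, 0, 0.032], [0, 0, 0, 0, 0, 0, 0]]}}

```text
time_s: 22.27
tcp_pos: [0.5778, 0.0076, 0.2182]
eef_rot: [-179.9, 0.0, -162.6]
contact_force: [2.2, -3.3, 5.8]
gripper_width: 0.0002
gripper_force: 2.9
```

Request:
{"name": "apply_moves", "arguments": {"targets": [[0, -0.0103, 0.0013, 0, 0, 0, 0.032], [0, 0, 0, 0, 0, 0, 0], [0, 0.005, 0, -0.01, 0, 0, 0], [0, 0.01, 0, -0.02, 0, 0, 0], [0, 0.02, 0, -0.03, 0, 0, 0], [0, 0.03, 0, -0.03, 0, 0, 0], [0, 0.03, 0, -0.03, 0, 0, 0], [0.5, 0.03, 0, -0.03, 0, 0, 0], [0.5, 0.03, 0, 0, 0, 0, 0], [0.5, 0, 0, 0, 0, 0, 0], [0.5, 0, 0, 0, 0, 0, 0], [0.5, 0, 0, 0, 0, 0, 0]]}}

```text
time_s: 23.27
tcp_pos: [0.4363, -0.0271, 0.3661]
eef_rot: [180.0, -0.0, -165.3]
contact_force: [1.0, 0.4, -0.1]
gripper_width: 0.0285
gripper_force: 0.0
```

```bash
python3 - <<'E'
from h import *
d=snap("wrist","w4");pickle.dump(d,open("w4.pkl","wb"));s=get_state();print(s["joints"].round(1))
d=snap("scene","s3");pickle.dump(d,open("s3.pkl","wb"))
d=snap("top","t3");pickle.dump(d,open("t3.pkl","wb"))
E
```

```text
[ 22.4  -6.1 -15.1  -0.  -81.1 -97.8]
```

View pics/t3.png

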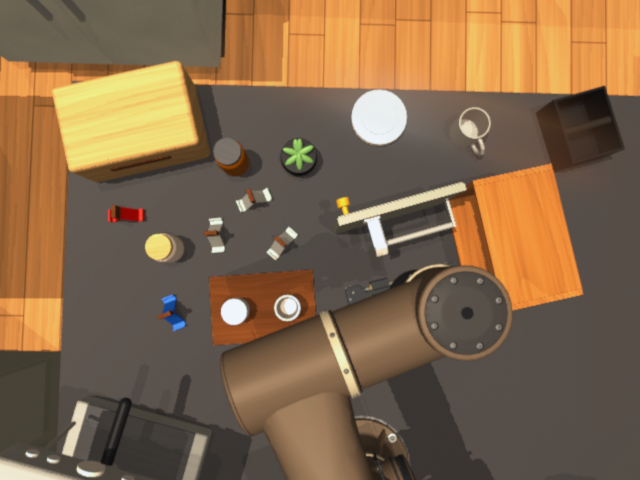

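View pics/w4.png

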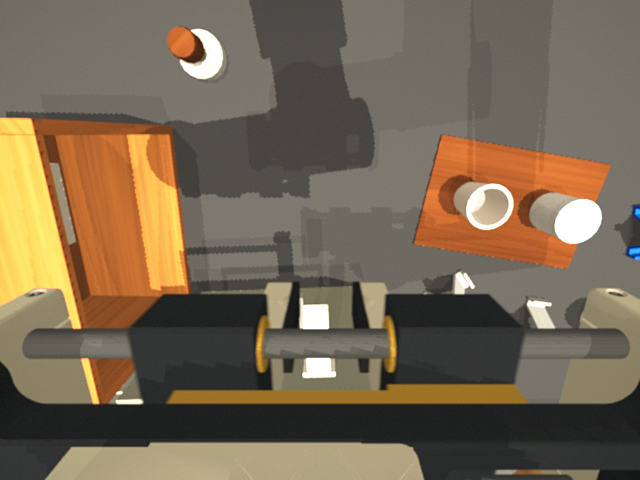

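```bash
python3 - <<'E'
from h import *
d=pickle.load(open("t3.pkl","rb"))
a=cv2.resize(d["frame"][170:270,330:490,::-1],None,fx=5,fy=5,interpolation=cv2.INTER_CUBIC);cv2.imwrite("pics/c3.png",a)
E
```

```text
(no output)
```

View pics/c3.png

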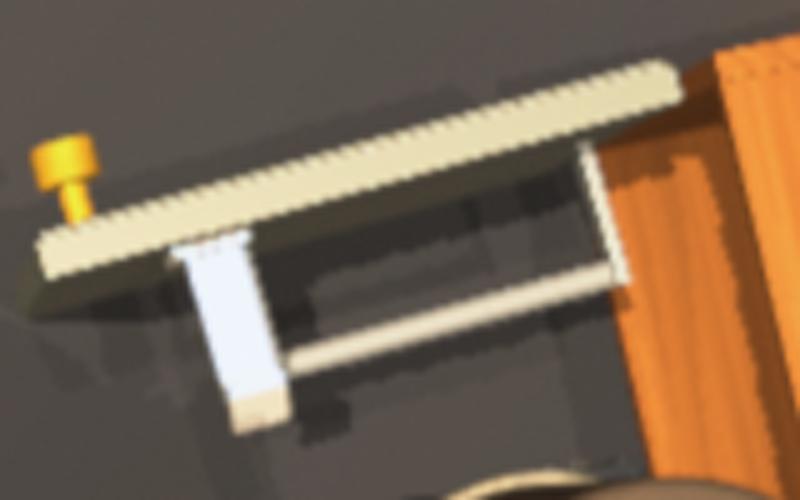

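```bash
python3 - <<'E'
from h import *
d=pickle.load(open("t3.pkl","rb"))
g=lambda L,z: onplane(d,np.array(L)/5+[329.6,169.6],z)[:,:2]
D=g([(38,235),(46,278),(668,60),(684,97)],.24);print("door",D.round(4).tolist(),np.degrees(np.arctan2(*(D[2]-D[0])[::-1])),np.degrees(np.arctan2(*(D[3]-D[1])[::-1])))
r=g([(290,363),(600,278),(618,272)],.161);print("rail",r.round(4).tolist(),np.degrees(np.arctan2(*(r[1]-r[0])[::-1])))
t=g([(187,255),(250,248),(230,400),(289,388)],.215);print("tongue",t.round(4).tolist())
hb=D[2];y=(D[2]-D[0])/np.linalg.norm(D[2]-D[0]);x=np.array([y[1],-y[0]])
for q in np.r_[r,t]: print("along",((hb-q)@y).round(4),"inn",((q-hb)@x).round(4))
m=(cloud(d));
# scene view: rail depth points
s=pickle.load(open("s3.pkl","rb"));S=cloud(s)
for P,n in((m,"top"),(S,"scene"),(cloud(pickle.load(open("w4.pkl","rb"))),"wrist")):
    k=(abs(P[...,2]-.157)<.012);q=P[k];A=(hb-q[:,:2])@y;I=(q[:,:2]-hb)@x;kk=(I>.063)&(I<.09)&(A>.0)&(A<.25)
    if kk.sum()>5: print(n,kk.sum(),"along",np.percentile(A[kk],[0,10,50,90,100]).round(3),"inn",I[kk].mean().round(4),"z",q[kk,2].max().round(4),q[kk].mean(0).round(4))
E
```

```text
door [[0.5905, 0.0802], [0.5728, 0.0766], [0.6695, -0.1809], [0.6541, -0.1877]] -73.18341347756476 -72.89834981598969
rail [[0.5444, -0.0363], [0.5852, -0.1741], [0.588, -0.1821]] -73.50219592483838
tongue [[0.5861, 0.0158], [0.5896, -0.0109], [0.525, -0.0034], [0.5306, -0.0282]]
along 0.1746 inn 0.0779
along 0.031 inn 0.0787
along 0.0224 inn 0.0783
along 0.2125 inn 0.0229
along 0.1859 inn 0.0272
along 0.2118 inn 0.0869
along 0.1863 inn 0.0887
top 415 along [0.02  0.028 0.098 0.166 0.182] inn 0.0781 z 0.1686 [ 0.5664 -0.1098  0.16  ]
scene 225 along [0.019 0.028 0.09  0.15  0.189] inn 0.0769 z 0.1675 [ 0.5697 -0.1167  0.159 ]
wrist 98 along [0.179 0.179 0.181 0.183 0.184] inn 0.0777 z 0.1641 [ 0.5426 -0.0298  0.1597]
```

Request:
{"name": "apply_moves", "arguments": {"targets": [[0.4, 0, 0, 0, 0, 0, -0.0654], [0.4, 0, 0, 0, 0, 0, -0.0654], [0.4, 0, 0, 0, 0, 0, -0.0654], [0.4, 0, 0, 0, 0, 0, -0.0654], [0.4, 0, 0, 0, 0, 0, -0.0654], [0.4, 0, 0, 0, 0, 0, -0.0654], [0.4, -0.03128, 0.0086, 0.0157, 0, 0, 0], [0.4, -0.03128, 0.0086, 0.0157, 0, 0, 0], [0.4, -0.03128, 0.0086, 0.0157, 0, 0, 0], [0.4, -0.03128, 0.0086, 0.0157, 0, 0, 0], [0.4, -0.03128, 0.0086, 0.0157, 0, 0, 0], [0.4, -0.03128, 0.0086, 0.0157, 0, 0, 0], [0.4, -0.03128, 0.0086, 0.0157, 0, 0, 0], [0.4, -0.03128, 0.0086, 0.0157, 0, 0, 0], [0.4, 0, 0, 0, 0, 0, 0], [0.4, 0, 0, 0, 0, 0, 0]]}}

```text
time_s: 24.75
tcp_pos: [0.5452, 0.21, 0.2369]
eef_rot: [179.9, -0.3, -129.9]
contact_force: [0.2, -0.4, 0.5]
gripper_width: 0.0353
gripper_force: 0.0
```

```bash
cat >> h.py <<'E'
def hang(c,show=True):
    d=capture("wrist");P=cloud(d);s=get_state()
    q=blob(P,c,.055,.012,.115);t=blob(P,c,.04,.07,.115)
    if len(q): print("all",len(q),q[:,2].max().round(4),rect(q[:,:2]))
    if len(t): print("tab",len(t),rect(t[:,:2]))
    print(s["tcp_pos"].round(4),s["eef_rot"].round(1),s["joints"].round(0))
    return d
def delta(p,yaw): # world delta -> tool axes, tool down
    s=get_state();R_=R.from_euler("xyz",s["eef_rot"],degrees=True).as_matrix()
    print("tool delta",(R_.T@(np.asarray(p)-s["tcp_pos"])).round(4),"turn z deg",round(-((yaw-s["eef_rot"][2]+180)%360-180),2))
E
python3 - <<'E'
from h import *
d=hang((.5446,.209));cv2.imwrite("pics/w5.png",d["frame"][:,:,::-1])
E
```

```text
all 1674 0.0975 (array([545.2, 205.7]), array([30.7, 84.1]), 50.2)
tab 416 (array([545.2, 205.4]), array([30.1,  9.3]), 49.9)
[0.5453 0.2093 0.2383] [ 180.    -0.2 -130. ] [ 40.  12. -12.   0. -66. -80.]
```

View pics/w5.png

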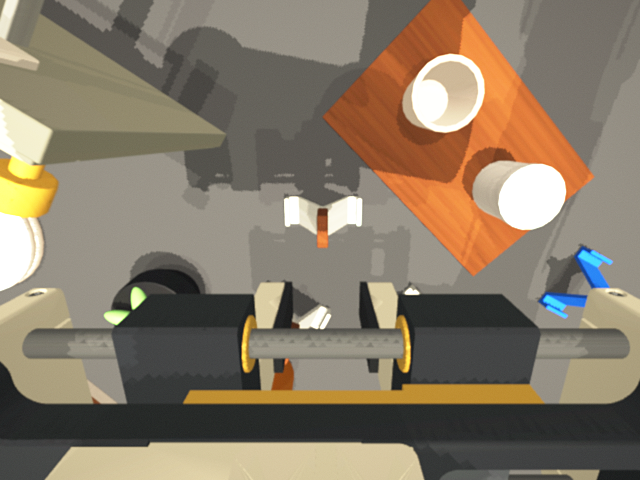

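Request:
{"name": "apply_moves", "arguments": {"targets": [[0.4, 0.0018, -0.0015, 0.02, 0, 0, 0], [0.4, 0, 0, 0.03, 0, 0, 0], [0.4, 0, 0, 0.03, 0, 0, 0], [0.4, 0, 0, 0.03, 0, 0, 0], [0.4, 0, 0, 0.025, 0, 0, 0], [0.4, 0, 0, 0.013, 0, 0, 0], [0.4, 0, 0, 0, 0, 0, 0], [0.05, 0, 0, 0, 0, 0, 0], [0.05, 0, 0, 0, 0, 0, 0], [0.05, 0, 0, 0, 0, 0, 0], [0.05, 0, 0, 0, 0, 0, 0], [0.05, 0, 0, 0, 0, 0, 0], [0.05, 0, 0, 0, 0, 0, 0]], "newtons": 25}}

```text
time_s: 25.88
tcp_pos: [0.5459, 0.2068, 0.0935]
eef_rot: [-180.0, 0.1, -130.0]
contact_force: [0.9, -0.4, 5.2]
gripper_width: 0.0094
gripper_force: 25.0
```

Request:
{"name": "apply_moves", "arguments": {"targets": [[0.05, 0, 0, -0.02, 0, 0, 0], [0.05, 0, 0, -0.03, 0, 0, 0], [0.05, 0, 0, -0.03, 0, 0, -0.07], [0.05, 0, 0, -0.03, 0, 0, -0.07], [0.05, 0, 0, -0.03, 0, 0, -0.07], [0.05, 0, 0, -0.03, 0, 0, -0.07], [0.05, 0, 0, -0.03, 0, 0, -0.07], [0.05, 0, 0, -0.03, 0, 0, -0.07], [0.05, 0, 0, -0.03, 0, 0, -0.07], [0.05, 0, 0, -0.01, 0, 0, -0.07], [0.05, 0, 0, 0, 0, 0, -0.071], [0.05, 0, 0, 0, 0, 0, 0], [0.05, 0, 0, 0, 0, 0, 0]]}}

```text
time_s: 26.97
tcp_pos: [0.5448, 0.2065, 0.3619]
eef_rot: [179.9, 0.0, -73.4]
contact_force: [0.5, -0.4, -1.9]
gripper_width: 0.01
gripper_force: 25.0
```

Request:
{"name": "apply_moves", "arguments": {"targets": [[0.05, 0.0297, 0.0059, 0, 0, 0, 0], [0.05, 0.0297, 0.0059, 0, 0, 0, 0], [0.05, 0.0297, 0.0059, 0, 0, 0, 0], [0.05, 0.0297, 0.0059, 0, 0, 0, 0], [0.05, 0.0297, 0.0059, 0, 0, 0, 0], [0.05, 0.0297, 0.0059, 0, 0, 0, 0], [0.05, 0.0297, 0.0059, 0, 0, 0, 0], [0.05, 0.0297, 0.0059, 0, 0, 0, 0], [0.05, 0.0297, 0.0059, 0, 0, 0, 0], [0.05, 0.0297, 0.0059, 0, 0, 0, 0], [0.05, 0.0297, 0.0059, 0, 0, 0, 0], [0.05, 0.0297, 0.0059, 0, 0, 0, 0], [0.05, 0, 0, 0, 0, 0, 0], [0.05, 0, 0, 0, 0, 0, 0], [0.05, 0, 0, 0, 0, 0, 0]]}}

```text
time_s: 28.22
tcp_pos: [0.58, -0.1551, 0.3614]
eef_rot: [179.9, 0.0, -73.4]
contact_force: [0.1, -0.1, -0.9]
gripper_width: 0.0102
gripper_force: 25.0
```

```bash
cat >> h.py <<'E'
hb=np.array([.6695,-.1809])
def rail(along,a=-73.2,inn=.0775):
    a=np.deg2rad(a);y=np.array([np.cos(a),np.sin(a)]);return hb-along*y+inn*np.array([y[1],-y[0]])
E
python3 - <<'E'
from h import *
d=snap("wrist","w6");s=get_state();print(s["tcp_pos"],s["eef_rot"])
delta(np.r_[rail(.05),.30],-73.2)
E
```

```text
[ 0.5801615  -0.15459752  0.36173011] [ 1.79943274e+02  3.18122742e-02 -7.33120631e+01]
tool delta [ 0.001  -0.0005  0.0617] turn z deg -0.11
```

View pics/w6.png

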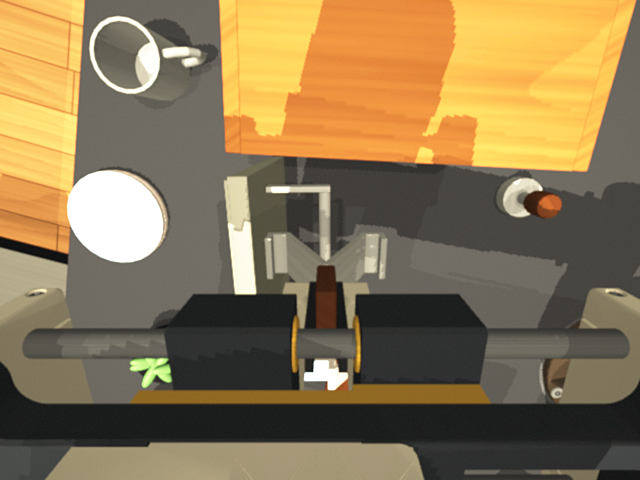

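Request:
{"name": "apply_moves", "arguments": {"targets": [[0.05, 0, 0, 0.03, 0, 0, 0], [0.05, 0, 0, 0.03, 0, 0, 0], [0.05, 0, 0, 0.03, 0, 0, 0], [0.05, 0, 0, 0.03, 0, 0, 0], [0.05, 0, 0, 0.02, 0, 0, 0], [0.05, 0, 0, 0.013, 0, 0, 0], [0.05, 0, 0, 0, 0, 0, 0], [0.05, 0, 0, 0, 0, 0, 0]]}}

```text
time_s: 28.93
tcp_pos: [0.5802, -0.1542, 0.2093]
eef_rot: [179.9, 0.0, -73.2]
contact_force: [-0.0, 0.4, -0.2]
gripper_width: 0.0099
gripper_force: 25.0
```

Request:
{"name": "apply_moves", "arguments": {"targets": [[0.05, 0, 0, 0.002, 0, 0, 0], [0.05, 0, 0, 0.002, 0, 0, 0], [0.05, 0, 0, 0, 0, 0, 0], [0.05, 0, 0, 0, 0, 0, 0]]}}

```text
time_s: 29.27
tcp_pos: [0.5804, -0.155, 0.2059]
eef_rot: [-180.0, -0.0, -73.2]
contact_force: [0.4, -0.6, -0.7]
gripper_width: 0.0097
gripper_force: 25.0
```

Request:
{"name": "apply_moves", "arguments": {"targets": [[0.05, 0, 0, 0.0015, 0, 0, 0], [0.05, 0, 0, 0.001, 0, 0, 0], [0.05, 0, 0, 0, 0, 0, 0], [0.05, 0, 0, 0, 0, 0, 0]]}}

```text
time_s: 29.6
tcp_pos: [0.5807, -0.1553, 0.2051]
eef_rot: [-179.9, -0.1, -73.2]
contact_force: [-3.8, 2.3, 11.0]
gripper_width: 0.0099
gripper_force: 25.0
```

Request:
{"name": "apply_moves", "arguments": {"targets": [[0.3, 0, 0, -0.001, 0, 0, 0], [0.3, 0, 0, 0, 0, 0, 0], [0.3, 0, 0, 0, 0, 0, 0], [0.3, 0, 0, 0, 0, 0, 0], [0.3, 0, 0, -0.005, 0, 0, 0], [0.3, 0, 0, -0.02, 0, 0, 0], [0.3, 0, 0, -0.03, 0, 0, 0], [0.3, 0, 0, -0.03, 0, 0, 0], [0.3, 0, 0, -0.03, 0, 0, 0], [0.3, 0, 0, -0.03, 0, 0, 0], [0.3, 0, 0, 0, 0, 0, 0]]}}

```text
time_s: 30.52
tcp_pos: [0.5824, -0.156, 0.3561]
eef_rot: [-179.5, -0.3, -73.2]
contact_force: [-0.5, -0.4, 0.4]
gripper_width: 0.0261
gripper_force: 0.0
```

```bash
python3 - <<'E'
from h import *
d=snap("wrist");P=cloud(d);cv2.imwrite("pics/w7.png",cv2.resize(d["frame"][150:400,180:500,::-1],None,fx=2,fy=2))
t=blob(P,rail(.05),.04,.18,.225);print(len(t),t[:,2].max(),rect(t[:,:2]),rail(.05))
delta((.651,.2795,.25),-155.5)
d=capture("top");P=cloud(d)
for c in((.391,.191),(.379,.314)):
    q=blob(P,c,.06,.05,.09);print(len(q),rect(q[:,:2]) if len(q) else 0)
E
```

```text
394 0.20975178859573596 (array([ 579.7, -156.3]), array([ 9.7, 29.3]), 18.5) [ 0.58085615 -0.15543399]
tool delta [-0.3967 -0.1913  0.1031] turn z deg 82.28
209 (array([388.5, 188.5]), array([58.7, 58.7]), 46.5)
544 (array([377.8, 313.8]), array([59.2, 59.2]), 1.0)
```

View pics/w7.png

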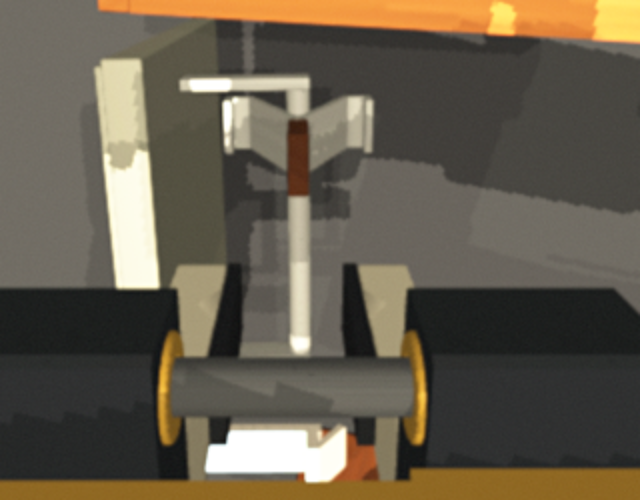

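Request:
{"name": "apply_moves", "arguments": {"targets": [[0.4, -0.0284, -0.0137, 0, 0, 0, 0], [0.4, -0.0284, -0.0137, 0, 0, 0, 0], [0.4, -0.0284, -0.0137, 0, 0, 0, 0], [0.4, -0.0284, -0.0137, 0, 0, 0, 0], [0.4, -0.0284, -0.0137, 0, 0, 0, 0], [0.4, -0.0284, -0.0137, 0, 0, 0, 0], [0.4, -0.0284, -0.0137, 0, 0, 0, 0], [0.4, -0.0284, -0.0137, 0, 0, 0, 0], [0.4, -0.0284, -0.0137, 0, 0, 0, 0], [0.4, -0.0284, -0.0137, 0, 0, 0, 0], [0.4, -0.0284, -0.0137, 0, 0, 0, 0], [0.4, -0.0284, -0.0137, 0, 0, 0, 0], [0.4, -0.0284, -0.0137, 0, 0, 0, 0], [0.4, -0.0284, -0.0137, 0, 0, 0, 0]]}}

```text
time_s: 31.78
tcp_pos: [0.6488, 0.2824, 0.3472]
eef_rot: [179.9, -0.0, -73.2]
contact_force: [0.5, 0.6, -0.5]
gripper_width: 0.0353
gripper_force: 0.0
```

Request:
{"name": "apply_moves", "arguments": {"targets": [[0.4, 0, 0, 0.008, 0, 0, 0.0762], [0.4, 0, 0, 0.008, 0, 0, 0.0762], [0.4, 0, 0, 0.008, 0, 0, 0.0762], [0.4, 0, 0, 0.008, 0, 0, 0.0762], [0.4, 0, 0, 0.008, 0, 0, 0.0762], [0.4, 0, 0, 0.008, 0, 0, 0.0762], [0.4, 0, 0, 0.008, 0, 0, 0.0762], [0.4, 0, 0, 0.008, 0, 0, 0.0762], [0.4, 0, 0, 0.008, 0, 0, 0.0762], [0.4, 0, 0, 0.008, 0, 0, 0.0762], [0.4, 0, 0, 0.008, 0, 0, 0.0762], [0.4, 0, 0, 0.008, 0, 0, 0.0762], [0.4, 0, 0, 0, 0, 0, 0], [0.4, 0, 0, 0, 0, 0, 0]]}}

```text
time_s: 32.95
tcp_pos: [0.6487, 0.2805, 0.2513]
eef_rot: [-180.0, -0.2, -155.3]
contact_force: [1.0, -0.6, 0.1]
gripper_width: 0.0347
gripper_force: 0.0
```

```bash
python3 - <<'E'
from h import *
hang((.651,.28)); delta((.651,.2795,.09),-155.5)
E
```

```text
all 1540 0.0974 (array([652.1, 278.5]), array([30.5, 84. ]), 24.3)
tab 392 (array([651.7, 278.6]), array([29.8,  9.8]), 25.2)
[0.6491 0.2807 0.2522] [-1.800e+02 -1.000e-01 -1.553e+02] [  39.   23.    6.    0.  -73. -104.]
tool delta [-0.0015 -0.0019  0.1622] turn z deg 0.23
```

Request:
{"name": "apply_moves", "arguments": {"targets": [[0.4, -0.0016, -0.0024, 0.02, 0, 0, 0], [0.4, 0, 0, 0.03, 0, 0, 0], [0.4, 0, 0, 0.03, 0, 0, 0], [0.4, 0, 0, 0.03, 0, 0, 0], [0.4, 0, 0, 0.03, 0, 0, 0], [0.4, 0, 0, 0.02, 0, 0, 0], [0.4, 0, 0, 0, 0, 0, 0], [0.05, 0, 0, 0, 0, 0, 0], [0.05, 0, 0, 0, 0, 0, 0], [0.05, 0, 0, 0, 0, 0, 0], [0.05, 0, 0, 0, 0, 0, 0], [0.05, 0, 0, 0, 0, 0, 0], [0.05, 0, 0, 0, 0, 0, 0]], "newtons": 25}}

```text
time_s: 34.08
tcp_pos: [0.6524, 0.2797, 0.0945]
eef_rot: [180.0, 0.1, -155.5]
contact_force: [0.4, -0.6, 4.7]
gripper_width: 0.0099
gripper_force: 25.0
```

Request:
{"name": "apply_moves", "arguments": {"targets": [[0.05, 0, 0, -0.02, 0, 0, 0], [0.05, 0, 0, -0.03, 0, 0, 0], [0.05, 0, 0, -0.03, 0, 0, -0.0762], [0.05, 0, 0, -0.03, 0, 0, -0.0762], [0.05, 0, 0, -0.03, 0, 0, -0.0762], [0.05, 0, 0, -0.03, 0, 0, -0.0762], [0.05, 0, 0, -0.03, 0, 0, -0.0762], [0.05, 0, 0, -0.03, 0, 0, -0.0762], [0.05, 0, 0, -0.03, 0, 0, -0.0762], [0.05, 0, 0, -0.01, 0, 0, -0.0762], [0.05, 0, 0, 0, 0, 0, -0.0762], [0.05, 0, 0, 0, 0, 0, -0.0762], [0.05, 0, 0, 0, 0, 0, -0.0762], [0.05, 0, 0, 0, 0, 0, -0.0762], [0.05, 0, 0, 0, 0, 0, 0]]}}

```text
time_s: 35.33
tcp_pos: [0.6513, 0.2794, 0.3626]
eef_rot: [180.0, 0.0, -72.9]
contact_force: [-0.8, 0.6, -2.6]
gripper_width: 0.0098
gripper_force: 25.0
```

Request:
{"name": "apply_moves", "arguments": {"targets": [[0.05, 0.0247, 0.0138, 0, 0, 0, 0], [0.05, 0.0247, 0.0138, 0, 0, 0, 0], [0.05, 0.0247, 0.0138, 0, 0, 0, 0], [0.05, 0.0247, 0.0138, 0, 0, 0, 0], [0.05, 0.0247, 0.0138, 0, 0, 0, 0], [0.05, 0.0247, 0.0138, 0, 0, 0, 0], [0.05, 0.0247, 0.0138, 0, 0, 0, 0], [0.05, 0.0247, 0.0138, 0, 0, 0, 0], [0.05, 0.0247, 0.0138, 0, 0, 0, 0], [0.05, 0.0247, 0.0138, 0, 0, 0, 0], [0.05, 0.0247, 0.0138, 0, 0, 0, 0], [0.05, 0.0247, 0.0138, 0, 0, 0, 0], [0.05, 0.0247, 0.0138, 0, 0, 0, 0], [0.05, 0.0247, 0.0138, 0, 0, 0, 0], [0.05, 0, 0, 0, 0, 0, 0], [0.05, 0, 0, 0, 0, 0, 0], [0.05, 0, 0, 0, 0, 0, 0]]}}

```text
time_s: 36.75
tcp_pos: [0.5664, -0.1074, 0.3628]
eef_rot: [-180.0, 0.0, -73.4]
contact_force: [0.3, 0.7, -2.3]
gripper_width: 0.0094
gripper_force: 25.0
```

```bash
python3 - <<'E'
from h import *
delta(np.r_[rail(.1),.2065],-73.2)
d=capture("wrist");P=cloud(d)
for a in(.05,.1):
    t=blob(P,rail(a),.06,.10,.17);A=(hb-t[:,:2])@(rail(0)-rail(1));I=(t[:,:2]-rail(0))@np.array([-.957,-.289]);print(len(t))
t=blob(P,rail(.05),.04,.18,.225);print(len(t),t[:,2].max(),rect(t[:,:2]))
q=blob(P,get_state()["tcp_pos"][:2],.055,.25,.32);print(len(q),rect(q[:,:2]),q[:,2].min())
E
```

```text
tool delta [0.0002 0.     0.1563] turn z deg -0.2
3016
2115
416 0.2094872095392875 (array([ 579.5, -156.2]), array([ 9.8, 29.4]), 16.6)
3933 (array([ 565.2, -108.2]), array([84.3, 31.2]), 16.3) 0.2677752946912031
```

Request:
{"name": "apply_moves", "arguments": {"targets": [[0.05, 0, 0, 0.03, 0, 0, 0], [0.05, 0, 0, 0.03, 0, 0, 0], [0.05, 0, 0, 0.03, 0, 0, 0], [0.05, 0, 0, 0.03, 0, 0, 0], [0.05, 0, 0, 0.02, 0, 0, 0], [0.05, 0, 0, 0.013, 0, 0, 0], [0.05, 0, 0, 0.002, 0, 0, 0], [0.05, 0, 0, 0.0015, 0, 0, 0], [0.05, 0, 0, 0, 0, 0, 0], [0.05, 0, 0, 0, 0, 0, 0]]}}

```text
time_s: 37.63
tcp_pos: [0.5656, -0.1064, 0.2054]
eef_rot: [179.9, 0.1, -73.2]
contact_force: [-2.4, 5.6, -12.3]
gripper_width: 0.0098
gripper_force: 25.0
```

Request:
{"name": "apply_moves", "arguments": {"targets": [[0.05, 0, 0, 0, 0, 0, 0], [0.05, 0, 0, 0, 0, 0, 0], [0.05, 0, 0, 0, 0, 0, 0]]}}

```text
time_s: 37.88
tcp_pos: [0.5673, -0.1078, 0.2077]
eef_rot: [-179.9, -0.1, -73.2]
contact_force: [-0.5, 0.5, -1.4]
gripper_width: 0.0098
gripper_force: 25.0
```

Transient only. Lower a little more.

Request:
{"name": "apply_moves", "arguments": {"targets": [[0.05, 0, 0, 0.0012, 0, 0, 0], [0.05, 0, 0, 0.001, 0, 0, 0], [0.05, 0, 0, 0, 0, 0, 0], [0.05, 0, 0, 0, 0, 0, 0], [0.05, 0, 0, 0, 0, 0, 0]]}}

```text
time_s: 38.3
tcp_pos: [0.5675, -0.1078, 0.2059]
eef_rot: [-179.9, -0.1, -73.2]
contact_force: [-3.3, 0.4, 5.1]
gripper_width: 0.0099
gripper_force: 25.0
```

Request:
{"name": "apply_moves", "arguments": {"targets": [[0.3, 0, 0, -0.001, 0, 0, 0], [0.3, 0, 0, 0, 0, 0, 0], [0.3, 0, 0, 0, 0, 0, 0], [0.3, 0, 0, 0, 0, 0, 0], [0.3, 0, 0, -0.005, 0, 0, 0], [0.3, 0, 0, -0.02, 0, 0, 0], [0.3, 0, 0, -0.03, 0, 0, 0], [0.3, 0, 0, -0.03, 0, 0, 0], [0.3, 0, 0, -0.03, 0, 0, 0], [0.3, 0, 0, -0.03, 0, 0, 0], [0.3, 0, 0, 0, 0, 0, 0]]}}

```text
time_s: 39.22
tcp_pos: [0.5687, -0.1081, 0.3574]
eef_rot: [-179.5, -0.2, -73.2]
contact_force: [0.6, 0.1, 1.9]
gripper_width: 0.0261
gripper_force: 0.0
```

```bash
python3 - <<'E'
from h import *
d=capture("wrist");P=cloud(d)
for a in (.05,.1):
    t=blob(P,rail(a),.022,.18,.225);print(len(t),t[:,2].max(),rect(t[:,:2]),rail(a))
delta((.561,.3713,.25),-83.5)
E
```

```text
435 0.20956225156230612 (array([ 580. , -154.5]), array([ 9.7, 29.7]), 16.7) [ 0.58085615 -0.15543399]
411 0.2092701803700155 (array([ 566.5, -108.2]), array([ 9.5, 30.3]), 16.5) [ 0.56640456 -0.10756801]
tool delta [-0.4607 -0.131   0.1042] turn z deg 10.29
```

Request:
{"name": "apply_moves", "arguments": {"targets": [[0.4, -0.0288, -0.0083, 0, 0, 0, 0], [0.4, -0.0288, -0.0083, 0, 0, 0, 0], [0.4, -0.0288, -0.0083, 0, 0, 0, 0], [0.4, -0.0288, -0.0083, 0, 0, 0, 0], [0.4, -0.0288, -0.0083, 0, 0, 0, 0], [0.4, -0.0288, -0.0083, 0, 0, 0, 0], [0.4, -0.0288, -0.0083, 0, 0, 0, 0], [0.4, -0.0288, -0.0083, 0, 0, 0, 0], [0.4, -0.0288, -0.0083, 0, 0, 0, 0], [0.4, -0.0288, -0.0083, 0, 0, 0, 0], [0.4, -0.0288, -0.0083, 0, 0, 0, 0], [0.4, -0.0288, -0.0083, 0, 0, 0, 0], [0.4, -0.0288, -0.0083, 0, 0, 0, 0], [0.4, -0.0288, -0.0083, 0.02, 0, 0, 0], [0.4, -0.0288, -0.0083, 0.03, 0, 0, 0], [0.4, -0.0288, -0.0083, 0.03, 0, 0, 0], [0.4, 0, 0, 0.02, 0, 0, 0.0572], [0.4, 0, 0, 0, 0, 0, 0.0572], [0.4, 0, 0, 0, 0, 0, 0], [0.4, 0, 0, 0, 0, 0, 0]]}}

```text
time_s: 40.93
tcp_pos: [0.5607, 0.3711, 0.2507]
eef_rot: [180.0, -0.0, -83.3]
contact_force: [0.3, 0.5, 0.5]
gripper_width: 0.035
gripper_force: 0.0
```

```bash
python3 - <<'E'
from h import *
hang((.561,.3713)); delta((.561,.371,.092),-83.5)
E
```

```text
all 1552 0.0976 (array([562. , 368.9]), array([84.1, 30.5]), 6.4)
tab 394 (array([562. , 368.4]), array([ 9.7, 29.6]), 7.0)
[0.561  0.371  0.2516] [-180.     0.   -83.3] [ 50.  20.   1.   0. -71. -43.]
tool delta [0.000e+00 1.000e-04 1.596e-01] turn z deg 0.15
```

Two are hung. Pick the third (offset about 1 mm).

Request:
{"name": "apply_moves", "arguments": {"targets": [[0.4, 0.001, -0.0005, 0.02, 0, 0, 0], [0.4, 0, 0, 0.03, 0, 0, 0], [0.4, 0, 0, 0.03, 0, 0, 0], [0.4, 0, 0, 0.03, 0, 0, 0], [0.4, 0, 0, 0.03, 0, 0, 0], [0.4, 0, 0, 0.02, 0, 0, 0], [0.4, 0, 0, 0, 0, 0, 0], [0.05, 0, 0, 0, 0, 0, 0], [0.05, 0, 0, 0, 0, 0, 0], [0.05, 0, 0, 0, 0, 0, 0], [0.05, 0, 0, 0, 0, 0, 0], [0.05, 0, 0, 0, 0, 0, 0], [0.05, 0, 0, 0, 0, 0, 0]]}}

```text
time_s: 42.07
tcp_pos: [0.562, 0.3707, 0.0927]
eef_rot: [-179.9, 0.1, -83.5]
contact_force: [1.3, -0.4, 4.7]
gripper_width: 0.01
gripper_force: 25.0
```

Request:
{"name": "apply_moves", "arguments": {"targets": [[0.05, 0, 0, -0.02, 0, 0, 0], [0.05, 0, 0, -0.03, 0, 0, 0], [0.05, 0, 0, -0.03, 0, 0, -0.0572], [0.05, 0, 0, -0.03, 0, 0, -0.0572], [0.05, 0, 0, -0.03, 0, 0, 0], [0.05, 0, 0, -0.03, 0, 0, 0], [0.05, 0, 0, -0.03, 0, 0, 0], [0.05, 0, 0, -0.03, 0, 0, 0], [0.05, 0, 0, -0.03, 0, 0, 0], [0.05, 0, 0, -0.01, 0, 0, 0], [0.05, 0, 0, 0, 0, 0, 0], [0.05, 0, 0, 0, 0, 0, 0]]}}

```text
time_s: 43.07
tcp_pos: [0.5609, 0.3701, 0.3609]
eef_rot: [180.0, 0.0, -73.2]
contact_force: [-0.0, -0.1, -2.6]
gripper_width: 0.0098
gripper_force: 25.0
```

```bash
python3 - <<'E'
from h import *
delta(np.r_[rail(.15),.363],-73.2)
E
```

```text
tool delta [ 0.4089  0.1326 -0.0024] turn z deg -0.02
```

Request:
{"name": "apply_moves", "arguments": {"targets": [[0.05, 0.0293, 0.0095, 0, 0, 0, 0], [0.05, 0.0293, 0.0095, 0, 0, 0, 0], [0.05, 0.0293, 0.0095, 0, 0, 0, 0], [0.05, 0.0293, 0.0095, 0, 0, 0, 0], [0.05, 0.0293, 0.0095, 0, 0, 0, 0], [0.05, 0.0293, 0.0095, 0, 0, 0, 0], [0.05, 0.0293, 0.0095, 0, 0, 0, 0], [0.05, 0.0293, 0.0095, 0, 0, 0, 0], [0.05, 0.0293, 0.0095, 0, 0, 0, 0], [0.05, 0.0293, 0.0095, 0, 0, 0, 0], [0.05, 0.0293, 0.0095, 0, 0, 0, 0], [0.05, 0.0293, 0.0095, 0, 0, 0, 0], [0.05, 0.0293, 0.0095, 0, 0, 0, 0], [0.05, 0.0293, 0.0095, 0, 0, 0, 0], [0.05, 0, 0, 0, 0, 0, 0], [0.05, 0, 0, 0, 0, 0, 0], [0.05, 0, 0, 0, 0, 0, 0]]}}

```text
time_s: 44.48
tcp_pos: [0.5518, -0.061, 0.3596]
eef_rot: [179.9, 0.0, -73.3]
contact_force: [0.5, -0.2, -1.3]
gripper_width: 0.0099
gripper_force: 25.0
```

Request:
{"name": "apply_moves", "arguments": {"targets": [[0.05, 0, 0, 0.03, 0, 0, 0], [0.05, 0, 0, 0.03, 0, 0, 0], [0.05, 0, 0, 0.03, 0, 0, 0], [0.05, 0, 0, 0.03, 0, 0, 0], [0.05, 0, 0, 0.02, 0, 0, 0], [0.05, 0, 0, 0.013, 0, 0, 0], [0.05, 0, 0, 0, 0, 0, 0], [0.05, 0, 0, 0, 0, 0, 0], [0.05, 0, 0, 0, 0, 0, 0]]}}

```text
time_s: 45.23
tcp_pos: [0.5525, -0.0603, 0.2086]
eef_rot: [-180.0, 0.0, -73.2]
contact_force: [-0.5, 0.1, -1.1]
gripper_width: 0.0097
gripper_force: 25.0
```

Request:
{"name": "apply_moves", "arguments": {"targets": [[0.05, 0, 0, 0.002, 0, 0, 0], [0.05, 0, 0, 0.0015, 0, 0, 0], [0.05, 0, 0, 0.001, 0, 0, 0], [0.05, 0, 0, 0, 0, 0, 0], [0.05, 0, 0, 0, 0, 0, 0]]}}

```text
time_s: 45.65
tcp_pos: [0.5523, -0.061, 0.2041]
eef_rot: [-180.0, 0.0, -73.2]
contact_force: [-1.6, 1.0, 2.7]
gripper_width: 0.0099
gripper_force: 25.0
```

Request:
{"name": "apply_moves", "arguments": {"targets": [[0.3, 0, 0, -0.001, 0, 0, 0], [0.3, 0, 0, 0, 0, 0, 0], [0.3, 0, 0, 0, 0, 0, 0], [0.3, 0, 0, 0, 0, 0, 0], [0.3, 0, 0, -0.005, 0, 0, 0], [0.3, 0, 0, -0.02, 0, 0, 0], [0.3, 0, 0, -0.03, 0, 0, 0], [0.3, 0, 0, -0.03, 0, 0, 0], [0.3, 0, 0, -0.03, 0, 0, 0], [0.3, 0, 0, -0.03, 0, 0, 0], [0.3, 0, 0, 0, 0, 0, 0]]}}

```text
time_s: 46.57
tcp_pos: [0.5546, -0.0615, 0.3569]
eef_rot: [-179.5, -0.2, -73.2]
contact_force: [1.3, -0.7, 1.8]
gripper_width: 0.0262
gripper_force: 0.0
```

```bash
python3 - <<'E'
from h import *
d=capture("wrist");P=cloud(d)
for a in (.05,.1,.15):
    t=blob(P,rail(a),.022,.18,.225);print(len(t),t[:,2].max(),rect(t[:,:2]),rail(a))
delta(np.r_[rail(.21,inn=-.04),.352],-163.2)
E
```

```text
463 0.20958910265464142 (array([ 579.5, -155.4]), array([ 9.2, 29.4]), 16.7) [ 0.58085615 -0.15543399]
404 0.20952761277674137 (array([ 565.7, -108.9]), array([ 9. , 29.9]), 17.0) [ 0.56640456 -0.10756801]
405 0.20950388277308268 (array([551.9, -63.4]), array([ 9.5, 29.5]), 16.5) [ 0.55195297 -0.05970204]
tool delta [-0.0619 -0.1162  0.0024] turn z deg 89.99
```

Request:
{"name": "apply_moves", "arguments": {"targets": [[0, -0.0153, -0.0294, 0, 0, 0, 0], [0, -0.0153, -0.0294, 0, 0, 0, 0], [0, -0.0153, -0.0294, 0, 0, 0, 0], [0, -0.0153, -0.0294, 0, 0, 0, 0], [0, 0, 0, 0, 0, 0, 0.0769], [0, 0, 0, 0, 0, 0, 0.0769], [0, 0, 0, 0, 0, 0, 0.0769], [0, 0, 0, 0, 0, 0, 0.0769], [0, 0, 0, 0, 0, 0, 0.0769], [0, 0, 0, 0, 0, 0, 0.0769], [0, 0, 0, 0, 0, 0, 0.0769], [0, 0, 0, 0, 0, 0, 0.0769], [0, 0, 0, 0, 0, 0, 0.0769], [0, 0, 0, 0, 0, 0, 0.0769], [0, 0, 0, 0, 0, 0, 0.0769], [0, 0, 0, 0, 0, 0, 0.0769], [0, 0, 0, 0, 0, 0, 0.0769], [0, 0, 0, 0, 0, 0, 0], [0, 0, 0, 0, 0, 0, 0]]}}

```text
time_s: 48.2
tcp_pos: [0.6471, 0.0315, 0.349]
eef_rot: [180.0, -0.1, -163.0]
contact_force: [1.0, -1.3, -0.5]
gripper_width: 0.0002
gripper_force: 0.0
```

```bash
python3 - <<'E'
from h import *
delta(np.r_[rail(.21,inn=-.04),.205],-163.2)
d=snap("top","t8");P=cloud(d);cv2.imwrite("pics/t8c.png",cv2.resize(d["frame"][150:350,190:510,::-1],None,fx=2.4,fy=2.4))
for c in((.391,.191),(.379,.314)):
    q=blob(P,c,.06,.05,.09);print(len(q),rect(q[:,:2]) if len(q) else 0)
for c in((.648,.274),(.56,.37),(.544,.207)): print(len(blob(P,c,.05,.03)))
E
```

```text
tool delta [-0.0002  0.0002  0.144 ] turn z deg 0.22
0 0
273 (array([376.4, 317.9]), array([59.8, 52.8]), 18.5)
210
0
6555
```

Request:
{"name": "apply_moves", "arguments": {"targets": [[0, 0, 0, 0.03, 0, 0, 0], [0, 0, 0, 0.03, 0, 0, 0], [0, 0, 0, 0.03, 0, 0, 0], [0, 0, 0, 0.03, 0, 0, 0], [0, 0, 0, 0.024, 0, 0, 0], [0, 0.01, 0, 0, 0, 0, 0], [0, 0.01, 0, 0, 0, 0, 0], [0, 0.006, 0, 0, 0, 0, 0], [0, 0.004, 0, 0, 0, 0, 0], [0, 0, 0, 0, 0, 0, 0]]}}

```text
time_s: 49.08
tcp_pos: [0.6185, 0.0228, 0.2081]
eef_rot: [180.0, 0.2, -163.2]
contact_force: [-0.2, -0.2, 0.2]
gripper_width: 0.0007
gripper_force: 0.0
```

```bash
python3 - <<'E'
from h import *
d=capture("scene");P=cloud(d)
for c in((.391,.191),(.379,.314)):
    q=blob(P,c,.06,.05,.09);print(len(q),rect(q[:,:2]) if len(q) else 0)
s=get_state();print(s["tcp_pos"],s["joints"].round(0))
E
```

```text
236 (array([388.2, 190.3]), array([60.6, 57.7]), 52.2)
440 (array([376.6, 316.6]), array([60.8, 60.8]), 89.6)
[0.61891481 0.02286203 0.20778379] [ 20.  17. -10.   0. -63. -93.]
```

Request:
{"name": "apply_moves", "arguments": {"targets": [[0, 0.003, 0, 0, 0, 0, -0.009], [0, 0.0045, 0.0002, 0, 0, 0, -0.0135], [0, 0.0063, 0.0003, 0, 0, 0, -0.0191], [0, 0.0063, 0.0003, 0, 0, 0, -0.0191], [0, 0.0063, 0.0003, 0, 0, 0, -0.0191], [0, 0.0063, 0.0003, 0, 0, 0, -0.0191], [0, 0.0063, 0.0003, 0, 0, 0, -0.0191], [0, 0.0063, 0.0003, 0, 0, 0, -0.0191], [0, 0.0063, 0.0003, 0, 0, 0, -0.0191], [0, 0.0063, 0.0003, 0, 0, 0, -0.0191], [0, 0.0063, 0.0003, 0, 0, 0, -0.0191], [0, 0.0063, 0.0003, 0, 0, 0, -0.0191], [0, 0.0063, 0.0003, 0, 0, 0, -0.0191], [0, 0.0063, 0.0003, 0, 0, 0, -0.0191], [0, 0.0063, 0.0003, 0, 0, 0, -0.0191], [0, 0.0063, 0.0003, 0, 0, 0, -0.0191], [0, 0.0063, 0.0003, 0, 0, 0, -0.0191], [0, 0.0063, 0.0003, 0, 0, 0, -0.0191], [0, 0, 0, 0, 0, 0, 0]]}}

```text
time_s: 50.72
tcp_pos: [0.5231, -0.0281, 0.2059]
eef_rot: [180.0, 0.0, -133.5]
contact_force: [-0.3, 0.3, -0.8]
gripper_width: 0.0003
gripper_force: 0.0
```

```bash
cat >> h.py <<'E'
def chk(th_guess,along=.21,inn=-.0095):
    s=get_state();p=s["tcp_pos"][:2];r=p-H
    b=(193.7-np.degrees(np.arctan2(r[1],r[0])))%360
    th=b-np.degrees(np.arctan2(-inn,along)); print("theta rad if in contact",np.deg2rad(th).round(3),"from yaw",np.deg2rad(-76.3-s["eef_rot"][2]).round(3),"radius",np.hypot(*r).round(4))
E
python3 - <<'E'
from h import *
chk(0);s=get_state();print(s["tcp_pos"],s["eef_rot"])
d=capture("top");P=cloud(d)
m=(abs(P[...,2]-.206)<.006)&(P[...,1]<.1)&(P[...,1]>-.45)&(P[...,0]>.3)&(P[...,0]<.75)
q=P[m];print(len(q),q.mean(0) if len(q) else 0)
E
```

```text
theta rad if in contact 1.016 from yaw 0.999 radius 0.2114
[ 0.52306389 -0.02813846  0.20588437] [ 1.79990641e+02  1.86919904e-03 -1.33542010e+02]
84 [ 0.54978835 -0.19993659  0.20697665]
```

Request:
{"name": "apply_moves", "arguments": {"targets": [[0, 0.0073, 0.0003, 0, 0, 0, -0.0223], [0, 0.0073, 0.0003, 0, 0, 0, -0.0223], [0, 0.0073, 0.0003, 0, 0, 0, -0.0223], [0, 0.0073, 0.0003, 0, 0, 0, -0.0223], [0, 0.0073, 0.0003, 0, 0, 0, -0.0223], [0, 0.0073, 0.0003, 0, 0, 0, -0.0223], [0, 0.0073, 0.0003, 0, 0, 0, -0.0223], [0, 0.0073, 0.0003, 0, 0, 0, -0.0223], [0, 0.0073, 0.0003, 0, 0, 0, -0.0223], [0, 0.0073, 0.0003, 0, 0, 0, -0.0223], [0, 0.0073, 0.0003, 0, 0, 0, -0.0223], [0, 0.0073, 0.0003, 0, 0, 0, -0.0223], [0, 0.0073, 0.0003, 0, 0, 0, -0.0223], [0, 0.0073, 0.0003, 0, 0, 0, -0.0223], [0, 0.0073, 0.0003, 0, 0, 0, -0.0223], [0, 0.0073, 0.0003, 0, 0, 0, -0.0223], [0, 0.0063, 0.0003, 0, 0, 0, -0.0191], [0, 0.0063, 0.0003, 0, 0, 0, -0.0191], [0, 0.0063, 0.0003, 0, 0, 0, -0.0191], [0, 0, 0, 0, 0, 0, 0]]}}

```text
time_s: 52.43
tcp_pos: [0.4604, -0.1455, 0.2057]
eef_rot: [180.0, -0.0, -96.4]
contact_force: [-0.4, -0.2, 0.4]
gripper_width: 0.0007
gripper_force: 0.0
```

```bash
python3 - <<'E'
from h import *
chk(0)
E
```

```text
theta rad if in contact 0.373 from yaw 0.35 radius 0.2099
```

Request:
{"name": "apply_moves", "arguments": {"targets": [[0, 0.0053, 0.0002, 0, 0, 0, -0.0159], [0, 0.0053, 0.0002, 0, 0, 0, -0.0159], [0, 0.0053, 0.0002, 0, 0, 0, -0.0159], [0, 0.0053, 0.0002, 0, 0, 0, -0.0159], [0, 0.0053, 0.0002, 0, 0, 0, -0.0159], [0, 0.0053, 0.0002, 0, 0, 0, -0.0159], [0, 0.0053, 0.0002, 0, 0, 0, -0.0159], [0, 0.0053, 0.0002, 0, 0, 0, -0.0159], [0, 0, 0, 0, 0, 0, 0]]}}

```text
time_s: 53.18
tcp_pos: [0.4581, -0.1875, 0.2057]
eef_rot: [180.0, -0.0, -85.0]
contact_force: [0.1, 0.6, 0.5]
gripper_width: 0.0005
gripper_force: 0.0
```

Request:
{"name": "apply_moves", "arguments": {"targets": [[0, 0.0053, 0.0002, 0, 0, 0, -0.0159], [0, 0.0053, 0.0002, 0, 0, 0, -0.0159], [0, 0.0053, 0.0002, 0, 0, 0, -0.0159], [0, 0.0053, 0.0002, 0, 0, 0, -0.0159], [0, 0, 0, 0, 0, 0, 0]]}}

```text
time_s: 53.6
tcp_pos: [0.46, -0.2086, 0.2056]
eef_rot: [180.0, -0.0, -79.3]
contact_force: [-0.2, -0.6, 0.9]
gripper_width: 0.0005
gripper_force: 0.0
```

```bash
python3 - <<'E'
from h import *
chk(0)
E
```

```text
theta rad if in contact 0.071 from yaw 0.052 radius 0.2086
```

Request:
{"name": "apply_moves", "arguments": {"targets": [[0, 0.0053, 0.0002, 0, 0, 0, -0.0159], [0, 0.005, 0.0002, 0, 0, 0, -0.0159], [0, 0.003, 0, 0, 0, 0, 0], [0, 0, 0, 0, 0, 0, 0], [0, 0, 0, 0, 0, 0, 0]]}}

```text
time_s: 54.02
tcp_pos: [0.4622, -0.2214, 0.2057]
eef_rot: [-180.0, -0.0, -76.5]
contact_force: [-1.1, 0.1, 0.1]
gripper_width: 0.0003
gripper_force: 0.0
```

Request:
{"name": "apply_moves", "arguments": {"targets": [[0, 0.003, 0, 0, 0, 0, 0], [0, 0.002, 0, 0, 0, 0, 0], [0, 0, 0, 0, 0, 0, 0], [0, 0, 0, 0, 0, 0, 0]]}}

```text
time_s: 54.35
tcp_pos: [0.4625, -0.2235, 0.2057]
eef_rot: [-180.0, 0.3, -76.4]
contact_force: [-5.3, 20.5, 9.8]
gripper_width: 0.0005
gripper_force: 10.8
```

```bash
python3 - <<'E'
from h import *
chk(0); d=capture("scene");P=cloud(d);f=d["frame"].astype(int)
m=(abs(P[...,2]-.24)<.005)&(f[...,2]>110)&(P[...,0]>.35)&(P[...,0]<.72)&(P[...,1]<-.1)&(P[...,1]>-.4)
q=P[m];print(len(q),rect(q[:,:2]),q[:,:2].mean(0))
E
```

```text
theta rad if in contact -0.002 from yaw 0.002 radius 0.2085
272 (array([ 543.9, -261.3]), array([282. ,  66.3]), 40.4) [ 0.60817937 -0.2061906 ]
```

Request:
{"name": "apply_moves", "arguments": {"targets": [[0, 0.001, 0, 0, 0, 0, 0], [0, 0, 0, 0, 0, 0, 0], [0, 0, 0, 0, 0, 0, 0], [0, -0.005, 0, 0, 0, 0, 0], [0, -0.02, 0, 0, 0, 0, 0], [0, -0.03, 0, -0.02, 0, 0, 0], [0, -0.03, 0, -0.03, 0, 0, 0], [0, -0.03, 0, -0.03, 0, 0, 0], [0, -0.03, 0, 0, 0, 0, 0], [0, -0.03, 0, 0, 0, 0, 0], [0, -0.03, 0, 0, 0, 0, 0], [0, -0.03, 0, 0, 0, 0, 0], [0, -0.03, 0, 0, 0, 0, 0], [0, -0.03, 0, 0, 0, 0, 0], [0, -0.03, 0, 0, 0, 0, 0], [0, 0, 0, 0, 0, 0, 0]]}}

```text
time_s: 55.73
tcp_pos: [0.3865, 0.091, 0.285]
eef_rot: [-179.9, 0.1, -76.2]
contact_force: [0.2, -0.1, 1.1]
gripper_width: 0.0003
gripper_force: 0.0
```

```bash
python3 - <<'E'
from h import *
d=snap("top");P=cloud(d)
f=d["frame"].astype(int);m=(abs(P[...,2]-.24)<.005);m[:150]=0;m[330:]=0;m[:,:430]=0
w=m&(f[...,2]>130);q=P[w];print(w.sum(),rect(q[:,:2]),cv2.boxPoints(cv2.minAreaRect((q[:,:2]*1000).astype(np.float32))).round(0).tolist())
s=capture("scene");S=cloud(s)
for c in((.391,.191),(.379,.314)):
    q=blob(S,c,.06,.05,.09);print(len(q),rect(q[:,:2]) if len(q) else 0)
a=cv2.resize(d["frame"][150:340,340:620,::-1],None,fx=2,fy=2,interpolation=cv2.INTER_CUBIC);b=s["frame"][50:430,70:490,::-1]
b=cv2.resize(b,None,fx=.65,fy=1);h=b.shape[0];a=a[:h];cv2.imwrite("pics/fin.png",np.hstack([a[:, :520],b]))
E
```

```text
1160 (array([ 534.3, -224. ]), array([274.5,  20.6]), 13.6) [[398.0, -246.0], [403.0, -266.0], [670.0, -202.0], [665.0, -182.0]]
242 (array([388.5, 190.7]), array([61.6, 57.8]), 53.1)
446 (array([376.6, 316.9]), array([59.3, 62.1]), 85.8)
```

View pics/fin.png

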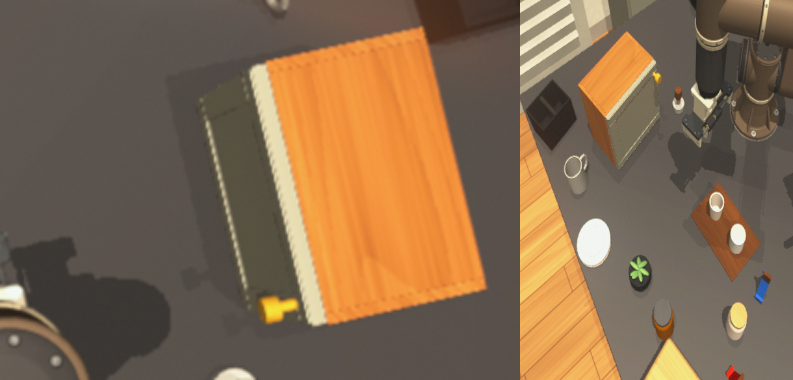

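```bash
python3 -c "
from plant import *
print(close_job())"
```

```text
the job is handed in; nothing more can be done
None
```

I handed the job in at about 56 s: the cup and tin are upright on the board, all three hangers went onto the rail, and the door is fully shut; I confirmed the hangers on the rail before closing, but they are hidden now, so I couldn't re-check them.

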